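Blow off the couplers at the cable test bench

TASK

Before anything else, turn the power isolator's handle fully to off. Then set every coupler on the narrow raised aluminium rail, each lying level and squarely across it, balanced on its middle so that both contact ends hang free, and let go of them; with all of them there, press the duster canister's cap fully down for a moment and let it spring up, and finally turn the isolator fully back to on. Never press the cap while the power is on, leave the couplers on the rail, and do not disturb the tape roll or the cleaner bottle.

Things in the scene. Friction and masses are not known exactly. Their poses are not given: they have to be found in the camera images.
- coupler0: Square inline coupler, grey plastic block 110 x 38 x 38 mm with a dark band near each end and steel contact faces on both ends, 0.11 to 0.23 kg. Origin at the centre of the block, x along its 110 mm length; its four long sides are alike. Three to five couplers are present, loose on the bench at the start.
- coupler1: Square inline coupler, grey plastic block 110 x 38 x 38 mm with a dark band near each end and steel contact faces on both ends, 0.11 to 0.23 kg. Origin at the centre of the block, x along its 110 mm length; its four long sides are alike. Three to five couplers are present, loose on the bench at the start.
- coupler2: Square inline coupler, grey plastic block 110 x 38 x 38 mm with a dark band near each end and steel contact faces on both ends, 0.11 to 0.23 kg. Origin at the centre of the block, x along its 110 mm length; its four long sides are alike. Three to five couplers are present, loose on the bench at the start.
- coupler3: Square inline coupler, grey plastic block 110 x 38 x 38 mm with a dark band near each end and steel contact faces on both ends, 0.11 to 0.23 kg. Origin at the centre of the block, x along its 110 mm length; its four long sides are alike. Three to five couplers are present, loose on the bench at the start.
- coupler4: Square inline coupler, grey plastic block 110 x 38 x 38 mm with a dark band near each end and steel contact faces on both ends, 0.11 to 0.23 kg. Origin at the centre of the block, x along its 110 mm length; its four long sides are alike. Three to five couplers are present, loose on the bench at the start.
- rail_top (a point): Centre of the top face of the fixed aluminium rail, a solid straight bar 380 mm long, 60 mm wide, top 24 mm above the bench. y runs along the rail, x across it, z up. Five couplers fit side by side across it at 72 mm spacing.
- cap_top (a point): Centre of the top of the grey nozzle cap, 36 mm across, on the squat steel duster canister (62 mm across, fixed to the bench just beyond the rail's end; cap top 98 mm above the bench). z up. The cap is pressed straight down and springs back; the point moves with it.
- cap (a joint): How far the nozzle cap is pressed: 0 up, 0.008 m fully down (about 8 N).
- handle_grip (a point): Point on the turning axis of the isolator's black bar handle, 12 mm below the handle's top and 22 mm above its foot (75 mm above the bench). The handle is an upright bar 77 mm long, 16 mm wide, 34 mm high on the top of a grey box 100 x 100 x 45 mm fixed to the bench, with a 72 mm black disc 8 mm thick under the handle. x along the bar to its narrower pointer end (white stripe), z up.
- handle (a joint): Isolator handle angle: 0 is off (pointer along the box's +y side, by the white dot), 1.4 rad is on (turned clockwise seen from above, pointer away from the robot, by the white dash); stops at both ends. It stays where it is left. It starts at on.
- tape: Bystander: cardboard roll of tape, 96 mm across, 24 mm high, lying flat beyond the isolator. Origin at the centre of its underside.
- cleaner: Bystander: white plastic cleaner bottle, 72 mm across, 160 mm high, standing at the left, beyond the canister. Origin at the centre of its underside.
Things that resemble listed ones, but are neither listed nor needed, are in the scene too. What is shaped like the coupler2 but blue, pink or purple is not meant.

How it is judged:
On the way, in this order (a step that is already met when the one before it is completed fails the run):
1. isolator turned off (value of joint handle below 0.12 rad), for 0.2 s.
2. every coupler lies across the rail, released (x of coupler0 in the frame of rail_top between -0.014 and 0.014 m and y of coupler0 in the frame of rail_top between -0.175 and 0.175 m and z of coupler0 in the frame of rail_top between 0.014 and 0.024 m and angle between the x axis of each of coupler0, coupler1, coupler2, coupler3, coupler4 and the x axis of rail_top, either way round below 0.25 rad and linear speed of each of coupler0, coupler1, coupler2, coupler3, coupler4 below 0.03 m/s and contact force between each of coupler0, coupler1, coupler2, coupler3, coupler4 and the fingers below 0.2 N and x of coupler1 in the frame of rail_top between -0.014 and 0.014 m and y of coupler1 in the frame of rail_top between -0.175 and 0.175 m and z of coupler1 in the frame of rail_top between 0.014 and 0.024 m and x of coupler2 in the frame of rail_top between -0.014 and 0.014 m and y of coupler2 in the frame of rail_top between -0.175 and 0.175 m and z of coupler2 in the frame of rail_top between 0.014 and 0.024 m and x of coupler3 in the frame of rail_top between -0.014 and 0.014 m and y of coupler3 in the frame of rail_top between -0.175 and 0.175 m and z of coupler3 in the frame of rail_top between 0.014 and 0.024 m and x of coupler4 in the frame of rail_top between -0.014 and 0.014 m and y of coupler4 in the frame of rail_top between -0.175 and 0.175 m and z of coupler4 in the frame of rail_top between 0.014 and 0.024 m), for 0.3 s.
3. nozzle cap pressed down (value of joint cap above 0.006 m), for 0.1 s.
4. nozzle cap let up (value of joint cap below 0.002 m), for 0.1 s.
5. isolator turned on (value of joint handle above 1.28 rad), for 0.2 s.
At the end, for the whole second after the job is handed in: Every coupler present lies level across the rail (its centre within 14 mm of the rail's centre line and within 175 mm of its middle, resting on the top face, its length within 0.25 rad of square to the rail), at rest and released; the isolator is on (beyond 1.28 rad) and the cap is up (all of step 2 and value of joint handle above 1.28 rad and value of joint cap below 0.002 m); the robot touches nothing.
It fails at once if the cap is pressed while the isolator is not off (value of joint cap above 0.004 m and value of joint handle above 0.3 rad).
It fails at once if the tape roll is disturbed (distance of tape from where it was at the start of the episode above 0.03 m).
It fails at once if the cleaner bottle is disturbed (distance of cleaner from where it was at the start of the episode above 0.03 m).
Of coupler0, coupler1, coupler2, coupler3, coupler4 only 3 to 5 are there at a start; the rules pass over those that are not, and their reading is None.
At some moment in a run one of coupler0, coupler1, coupler2, coupler3, coupler4 may be knocked a few centimetres aside while the robot is not near it.
Once in a run the grip may slacken for a moment while it holds something.
It also fails if it takes over 210 s, if anything falls off the work surface, if the arm or the gripper's body presses on something with over 40 N, if the wrist force passes 120 N, or if a joint passes its speed limit or range.

ROBOT

A 6-joint arm with a two-finger parallel gripper is mounted at the origin on the work surface. World frame = base frame: x ahead of the robot, y to its left, z up, the work surface at z = 0. Lengths are in m, angles in rad, forces in N, time in s.
With the tool pointing down it reaches from about 0.35 to 0.875 m from the base axis. Payload 4.2 kg.
Tool frame: the origin (TCP) lies midway between the tips of the shut fingers; the grasp point (between the pads) lies 19 mm behind it; x points along the fingers, z is the direction in which the jaws open and shut, and the axes are right-handed (so a half turn about x gives the same grasp; the last joint's range is limited). The gripper opens to 87 mm and grips with 3 to 60 N. Pads are 19 mm wide; open, the fingers measure 117 mm over their backs; the gripper's body (75 mm by 190 mm) begins 51 mm behind the grasp point.
Start: joints at [-0.981, 0.385, 0.008, 0, -1.194, -0.259], TCP at [0.203, -0.591, 0.223] pointing down, gripper open.
Joint ranges: [-3.14, 3.14], [-1.21, 2.06], [-1.07, 1.41], [-3.16, 2.05], [-2.99, -0.16], [-3.1, 3.1]. Speed limits (rad/s): [2.79, 2.79, 3.14, 3.14, 3.14, 3.14].

INTERFACE

Orientations are given as [roll, pitch, yaw] about the fixed x, y, z axes, in that order (R = Rz(yaw) Ry(pitch) Rx(roll)).
In Python, from cell import manip gives the robot as it stands.
- The arm moves only by the shell command python3 -m creep 'ROWS'. ROWS is JSON, one flat list of numbers, 5 for each row, row after row: the shift along the tool's x, y, z as a fraction of full scale, then the turn about the tool's x as a fraction of full scale, then the gripper's target within -1 to 1 (fully open at 1, half-way at 0, shut at -1). In form: [tx, ty, tz, roll, jaw, tx, ty, tz, roll, jaw, ...]. A call has 1 to 12 rows; each row shifts and turns the commanded pose from where the row before left it, along the tool's axes as they then stand; what a row does not reach is not made up. Full scale, the value 1, is 0.05 m for a shift and 10 degrees for a turn. A row lasts 1/8 s, in which the tool goes at most 62.5 mm and 10.7 degrees, less where a joint would pass 70% of its speed; a pose out of reach is approached as far as the arm can. A call with a number of a shift or a turn outside -1 to 1 is refused whole. A call with a gripper value outside its range is refused whole. The fingers move at their own pace and stop on an object; the grip force is fixed at half the most. Time passes only in rows, so rows that do not move let the fingers close. It gives the time, the measured TCP pose, the force and the opening at its end, in the units of the state.
- manip.state(): the state, without advancing time (a new reading comes with each control period).
- manip.grab_frame(name): name is "scene" or "top" or "wrist"; returns the picture (400x640x3 uint8, blue, green, red); there is no depth.
- manip.get_calibration(name): a dict with "fx", "fy", "cx", "cy" (pixels), "view" (4x4, takes a point from world to camera coordinates). Camera axes: x right, y down, z forward; pixel columns grow to the right and rows downward; lengths in m; the calibration is good to about 2 mm. A picture is of the moment at which its call begins: read the wrist's pose just before it. get_calibration takes no time and is no camera call; for the wrist camera it gives the pose at the moment of the call.
- manip.close_job(): hands the job in, once; it reports no verdict.
Trained networks look in the newest picture that a camera, given by its name, has taken for a name from the list of things; names that differ only in an ending like _2 or _b are one class to them, and where a whole thing is asked for, a point or a joint stands for the part that bears it (a point fixed in the world has none). Each returns a list of dicts, best first, with "p" (0 to 1); they miss things now and then, are a little off and sometimes report something else, mostly with a low value. They report only what shows in the picture. A call takes as long as a camera call. They do not tell look-alikes from the thing itself.
- manip.silhouettes(camera, label): "pixels" (400x640 bool, what is visible of it) and "extent" ([left, top, width, height] in pixels, round what is visible of it).
- manip.mark_of(camera, label): "centre" ([column, row] in pixels: a listed point, or the origin of a listed thing).
The state is a dict: "time_s": time; "qpos": joint angles; "qvel": joint speeds; "joint_efforts": joint torques, N m; "eef_pos": TCP position; "orientation": TCP orientation; "wrist_force": force on the tool from outside, world axes, zero at the start; "wrist_torque": the same for the moment, N m; "width": finger opening in m.
Only numpy, scipy, OpenCV 4.12 (cv2) and the standard library are available. Lean on these libraries where they do the work, as an engineer would, in place of code of your own. Each camera call takes 0.05 s, during which the arm holds its last target.

## Working session

There is one attempt and no reset: what is moved stays moved. The work goes in short steps, Python scripts to look and compute and a shell command to move; the robot and the scene stay as the last step left them, time stands still between calls to the robot, and variables do not carry over. Pictures are saved under pics/ and viewed, and the job is handed in when it is done.

```bash
ls; mkdir -p pics; python3 - <<'E'
from cell import manip
import cv2
s=manip.state();print(s)
for c in ("scene","top","wrist"):
    cv2.imwrite(f"pics/{c}0.png",manip.grab_frame(c)); k=manip.get_calibration(c);print(c,k)
E
```

```text
pics
{'time_s': 0.0, 'qpos': array([-9.81409765e-01,  3.85584035e-01,  6.62837739e-03, -5.01221101e-04,
       -1.19401316e+00, -2.58608754e-01]), 'qvel': array([ 0.00048038,  0.00109832,  0.00056231, -0.00024061,  0.00223884,
       -0.00018771]), 'joint_efforts': array([-2.32999926e-03, -3.90669751e+01,  1.87406784e+01,  4.21986759e+00,
        1.10488528e-02, -2.11408692e-04]), 'eef_pos': array([ 0.2028126 , -0.59053858,  0.2214437 ]), 'orientation': array([0.04746375, 1.56857445, 1.94885296]), 'wrist_force': array([-0.20698304, -1.03192507,  0.47039865]), 'wrist_torque': array([-0.00159692, -0.00504909,  0.04951363]), 'width': 0.0871128703029856}
scene {'fx': 487.13110373200794, 'fy': 487.13110373200794, 'cx': 317.4969583999186, 'cy': 193.8136095766759, 'view': array([[ 0.03458743,  0.99935447,  0.00971403,  0.02132409],
       [ 0.79311184, -0.02153272, -0.60869528, -0.33695957],
       [-0.60809318,  0.02875752, -0.79334462,  1.79063689],
       [ 0.        ,  0.        ,  0.        ,  1.        ]])}
top {'fx': 508.71922309826795, 'fy': 508.71922309826795, 'cx': 316.1377109636767, 'cy': 202.68670978278394, 'view': array([[ 0.02741888, -0.99947691,  0.01714996, -0.05912393],
       [-0.99643011, -0.02869762, -0.07939453,  0.49877909],
       [ 0.07984516, -0.01491183, -0.99669573,  1.51636881],
       [ 0.        ,  0.        ,  0.        ,  1.        ]])}
wrist {'fx': 319.4046681472614, 'fy': 319.4046681472614, 'cx': 324.1474071347001, 'cy': 197.34082428625723, 'view': array([[-0.32460494,  0.94584812,  0.00172333,  0.6232764 ],
       [ 0.91044628,  0.31196055,  0.27160301, -0.03322188],
       [ 0.25635758,  0.08973268, -0.96240783,  0.39020819],
       [ 0.        ,  0.        ,  0.        ,  1.        ]])}
```

View pics/top0.png

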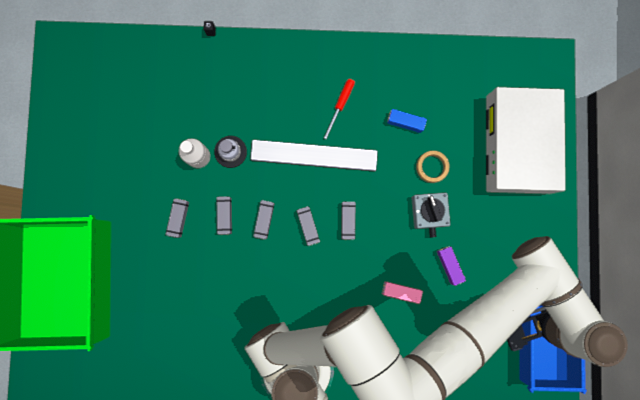

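View pics/scene0.png

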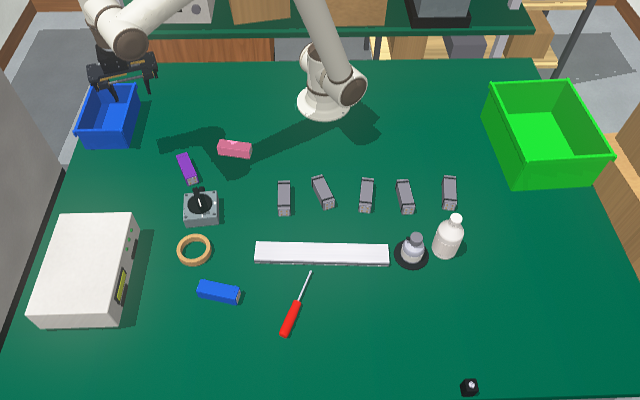

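```bash
cat > h.py <<'E'
from cell import manip
import cv2, numpy as np
from scipy.spatial.transform import Rotation as R
def ray(cam,px,z,k=None):
    k=k or manip.get_calibration(cam)
    V=k["view"];d=np.array([(px[0]-k["cx"])/k["fx"],(px[1]-k["cy"])/k["fy"],1])
    Rm=V[:3,:3];o=-Rm.T@V[:3,3];d=Rm.T@d
    return o+d*(z-o[2])/d[2]
def proj(cam,p,k=None):
    k=k or manip.get_calibration(cam)
    c=k["view"][:3,:3]@np.array(p)+k["view"][:3,3]
    return np.array([k["fx"]*c[0]/c[2]+k["cx"],k["fy"]*c[1]/c[2]+k["cy"]])
def pose(s=None):
    s=s or manip.state()
    return np.array(s["eef_pos"]),R.from_euler('xyz',s["orientation"]).as_matrix()
E
python3 - <<'E'
from h import *
np.set_printoptions(precision=4,suppress=True)
print(pose()[1])
for l,z in (("coupler0",.019),("rail_top",.024),("cap_top",.098),("handle_grip",.075),("tape",0),("cleaner",0)):
  for cam in ("top","scene"):
    for m in manip.mark_of(cam,l): print(l,cam,round(m["p"],2),m["centre"],ray(cam,m["centre"],z)[:2])
ms=manip.silhouettes("top","coupler0")
for m in ms:
    p=m["pixels"];ys,xs=np.nonzero(p);r=cv2.minAreaRect(np.c_[xs,ys].astype(np.float32));print(round(m["p"],2),m["extent"],r)
E
```

```text
[[-0.0007 -0.9458 -0.3247]
 [ 0.0015 -0.3247  0.9458]
 [-1.      0.0001  0.0017]]
coupler0 top 0.96 [306.6, 226.8] [ 0.4267 -0.0184]
coupler0 top 0.79 [224.9, 219.4] [0.4421 0.2277]
coupler0 top 0.75 [264.6, 219.1] [0.4463 0.1086]
coupler0 top 0.72 [349.6, 217.9] [ 0.4572 -0.1474]
coupler0 top 0.7 [403.2, 293.6] [ 0.2353 -0.3128]
coupler0 top 0.65 [407.1, 119.9] [ 0.7635 -0.3175]
coupler0 top 0.58 [177.8, 217.0] [0.4453 0.369 ]
coupler0 top 0.56 [451.0, 267.8] [ 0.3157 -0.4558]
coupler0 scene 0.83 [321.1, 190.1] [ 0.4242 -0.025 ]
coupler0 scene 0.76 [232.0, 148.0] [ 0.2386 -0.3145]
coupler0 scene 0.66 [189.1, 168.8] [ 0.3261 -0.4454]
coupler0 scene 0.65 [368.2, 195.1] [0.4477 0.1199]
coupler0 scene 0.64 [216.7, 290.2] [ 0.7567 -0.3182]
coupler0 scene 0.58 [283.6, 193.6] [ 0.4348 -0.1415]
coupler0 scene 0.57 [450.9, 190.9] [0.4383 0.3798]
rail_top top 0.96 [313.8, 152.6] [ 0.6523 -0.0337]
rail_top scene 0.77 [319.7, 250.7] [ 0.6452 -0.0377]
cap_top top 0.52 [224.0, 143.2] [0.6585 0.2266]
cap_top scene 0.6 [412.7, 236.1] [0.6507 0.214 ]
handle_grip top 0.67 [437.7, 207.3] [ 0.4926 -0.3
[... 555 characters left out ...]
 ((406.4936218261719, 120.82164764404297), (37.86671829223633, 16.760679244995117), 16.389541625976562)
0.76 [441.0, 247.8, 25.7, 35.5] ((451.59033203125, 265.135009765625), (38.9998893737793, 15.835735321044922), 67.52056884765625)
0.72 [214.2, 199.4, 18.4, 33.3] ((224.3494415283203, 214.63949584960938), (35.2669792175293, 14.61135482788086), 86.98721313476562)
0.7 [339.8, 202.9, 14.3, 38.0] ((348.5, 220.0), (36.0, 13.0), 90.0)
0.69 [297.6, 208.9, 20.6, 38.5] ((308.01434326171875, 225.34872436523438), (37.47168731689453, 13.374682426452637), 73.61045837402344)
0.67 [384.8, 283.1, 39.1, 19.8] ((402.1177062988281, 292.0294189453125), (39.04823303222656, 13.581995010375977), 14.03624439239502)
```

The top picture shows five grey couplers, at about (177,217), (224,216), (263,219), (308,226) and (348,220). The rail runs (252,150) to (377,160), the isolator is at (433,211), the canister at (230,150) and the cleaner at (195,153). The blue, pink and purple blocks are decoys. Next I'll measure these precisely.

```bash
cat > meas.py <<'E'
from h import *
np.set_printoptions(precision=4,suppress=True)
def edgefit(cam,poly,z):
    return np.array([ray(cam,p,z) for p in poly])
def blobs(img):
    hsv=cv2.cvtColor(img,cv2.COLOR_BGR2HSV)
    return hsv
def couplers(cam="top",name=None):
    img=manip.grab_frame(cam)
    if name: cv2.imwrite(name,img)
    k=manip.get_calibration(cam)
    hsv=cv2.cvtColor(img,cv2.COLOR_BGR2HSV)
    # warp to the metric plane z=.038 (x up: 0.3..0.8; y: -0.5..0.5), 1 mm per px
    src=[];dst=[]
    for x in (.2,.85):
        for y in (-.6,.5):
            src.append(proj(cam,[x,y,.038],k));dst.append([(.5-y)*1000,(.85-x)*1000])
    H=cv2.getPerspectiveTransform(np.float32(src),np.float32(dst))
    return img,cv2.warpPerspective(img,H,(1100,650),flags=cv2.INTER_CUBIC)
E
python3 - <<'E'
from meas import *
img,w=couplers()
cv2.imwrite("pics/warp0.png",w[:, :][130:530,30:830])
cv2.imwrite("pics/iso0.png",cv2.resize(manip.grab_frame("top")[180:245,395:470],None,fx=8,fy=8,interpolation=cv2.INTER_CUBIC))
cv2.imwrite("pics/iso1.png",cv2.resize(manip.grab_frame("scene")[175:235,170:240],None,fx=8,fy=8,interpolation=cv2.INTER_CUBIC))
E
```

```text
(no output)
```

View pics/warp0.png

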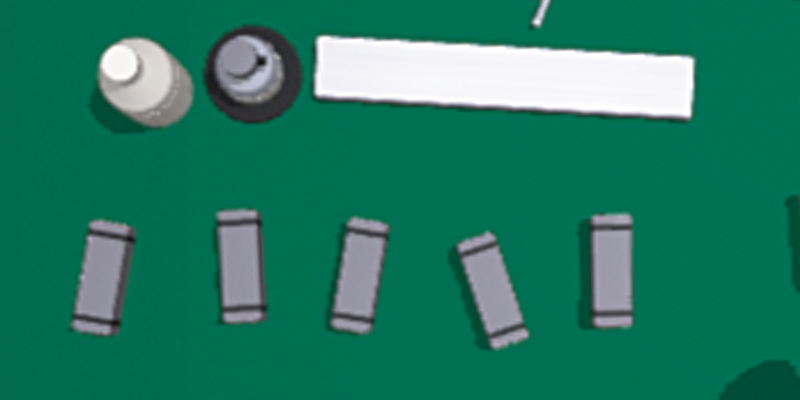

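View pics/iso0.png

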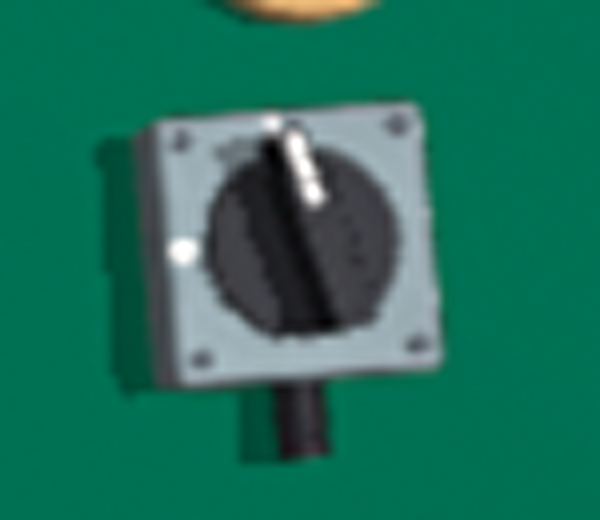

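View pics/iso1.png

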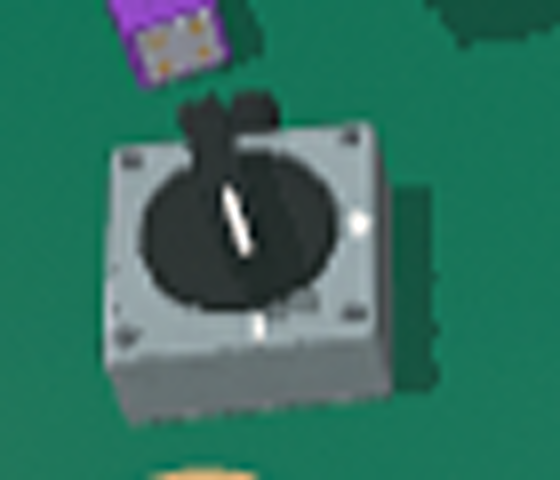

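```bash
cat >> meas.py <<'E'
def rects(w,lo=1800,hi=7000,smax=60,vmin=110):
    hsv=cv2.cvtColor(w,cv2.COLOR_BGR2HSV)
    m=((hsv[...,1]<smax)&(hsv[...,2]>vmin)).astype(np.uint8)
    m=cv2.morphologyEx(m,cv2.MORPH_CLOSE,np.ones((9,9)))
    m=cv2.morphologyEx(m,cv2.MORPH_OPEN,np.ones((11,11)))
    out=[]
    for c in cv2.findContours(m,cv2.RETR_EXTERNAL,cv2.CHAIN_APPROX_NONE)[0]:
        a=cv2.contourArea(c)
        if not lo<a<hi: continue
        b=cv2.boxPoints(cv2.minAreaRect(c))
        P=np.c_[.85-b[:,1]/1000,.5-b[:,0]/1000]
        e=[P[1]-P[0],P[2]-P[1]]; L=[np.linalg.norm(v) for v in e]
        d=e[int(np.argmax(L))]; d=d*np.sign(d[0] if abs(d[0])>abs(d[1]) else d[1])
        out.append((P.mean(0),np.degrees(np.arctan2(d[1],d[0])),max(L),min(L)))
    return sorted(out,key=lambda o:-o[0][1])
E
python3 - <<'E'
from meas import *
img,w=couplers()
for r in rects(w,1800,40000):print(r[0],[round(float(v),3) for v in r[1:]])
q=[(150,120),(415,103),(440,365),(178,382)]
P=np.array([ray("top",[395+(x+.5)/8-.5,180+(y+.5)/8-.5],.045)[:2] for x,y in q])
print(P,P.mean(0)); print([np.linalg.norm(P[i]-P[i-1]) for i in range(4)])
d=P[0]-P[3]+P[1]-P[2];print("box yaw",np.degrees(np.arctan2(d[1],d[0])))
# rail corners at z=.024 
q=[(316,37),(692,58),(690,118),(315,98)]
P=[]
for c,r in q:
    k=manip.get_calibration("top"); p=proj("top",[.85-(r+130)/1000,.5-(c+30)/1000,.038]); P.append(ray("top",p,.024)[:2])
P=np.array(P);print("rail",P,P.mean(0)); d=P[0]-P[1];print(np.linalg.norm(d),np.linalg.norm(P[0]-P[3]),np.degrees(np.arctan2(d[1],d[0])))
for cam in("top","scene"):
  im=manip.grab_frame(cam); 
  for l in ("cap_top",):
    for m in manip.silhouettes(cam,l):print(cam,l,m["p"],m["extent"])
cv2.imwrite("pics/cap1.png",cv2.resize(manip.grab_frame("scene")[220:275,380:470],None,fx=8,fy=8,interpolation=cv2.INTER_CUBIC))
cv2.imwrite("pics/cap0.png",cv2.resize(manip.grab_frame("top")[130:175,170:260],None,fx=8,fy=8,interpolation=cv2.INTER_CUBIC))
E
```

```text
[0.443  0.3703] [-9.904, 0.113, 0.04]
[0.6378 0.3257] [48.013, 0.1, 0.076]
[0.4543 0.2306] [2.603, 0.112, 0.038]
[0.6515 0.221 ] [-0.0, 0.065, 0.064]
[0.4449 0.111 ] [-9.462, 0.112, 0.039]
[ 0.4299 -0.0222] [18.435, 0.112, 0.039]
[ 0.6433 -0.0337] [86.76, 0.379, 0.063]
[ 0.4495 -0.142 ] [0.0, 0.111, 0.038]
[ 0.487  -0.3917] [96.115, 0.1, 0.1]
[ 0.238 -0.552] [90.0, 0.094, 0.074]
[ 0.6995 -0.5785] [-0.0, 0.301, 0.041]
[[ 0.5309 -0.3341]
 [ 0.5402 -0.4334]
 [ 0.4426 -0.4434]
 [ 0.4335 -0.3457]] [ 0.4868 -0.3892]
[np.float64(0.09811918994513633), np.float64(0.099700454481252), np.float64(0.09816089922200875), np.float64(0.09808566559485374)]
box yaw 6.330929922775422
rail [[ 0.6858  0.1556]
 [ 0.6646 -0.2238]
 [ 0.6041 -0.2218]
 [ 0.6243  0.1566]] [ 0.6447 -0.0334]
0.3800683435102528 0.06157235085152495 86.8032908764959
scene cap_top 0.63 [405.5, 228.3, 18.2, 20.9]
```

View pics/cap0.png

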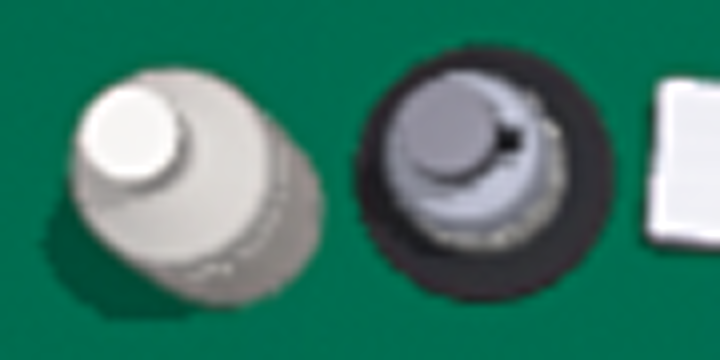

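View pics/cap1.png

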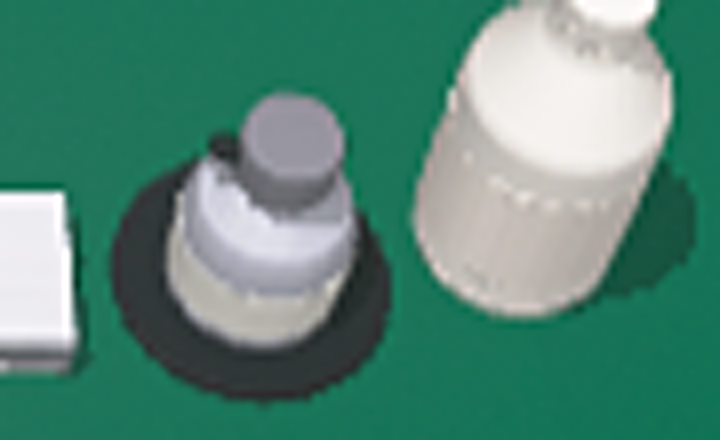

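```bash
cat > go.py <<'E'
from h import *
import sys
# go.py x y z jawangle_deg(world dir of tool z, mod 180)
x,y,z,a=map(float,sys.argv[1:5])
p,Rm=pose()
cur=np.degrees(np.arctan2(Rm[1,2],Rm[0,2]))
da=((cur-a)+90)%180-90   # positive roll = clockwise
R2=Rm@R.from_euler('x',da,degrees=True).as_matrix()
d=np.array([x,y,z])-p
print("at",p.round(4),"jaw",round(cur,1),"roll deg",round(da,2),"units",round(da/10,2))
print("shift after roll, units of 50mm:",(R2.T@d/.05).round(2), " q6",manip.state()["qpos"][5].round(2))
E
python3 - <<'E'
from h import *
print(ray("top",(225.2,145.6),.098),ray("scene",(416.2,236.7),.098))
E
python3 go.py .487 -.390 .2 106.0
```

```text
[0.65159547 0.22284841 0.098     ] [0.65290874 0.22320714 0.098     ]
at [ 0.203  -0.5911  0.2226] jaw 109.0 roll deg 2.95 units 0.3
shift after roll, units of 50mm: [ 0.45 -6.57  2.3 ]  q6 -0.26
```

```bash
python3 -m creep '[0,0,0,0.3,1, 0.05,-0.73,0.255,0,1, 0.05,-0.73,0.255,0,1, 0.05,-0.73,0.255,0,1, 0.05,-0.73,0.255,0,1, 0.05,-0.73,0.255,0,1, 0.05,-0.73,0.255,0,1, 0.05,-0.73,0.255,0,1, 0.05,-0.73,0.255,0,1, 0.05,-0.73,0.255,0,1, 0,0,0,0,1, 0,0,0,0,1]'
python3 go.py .487 -.390 .06 106.0
python3 - <<'E'
from h import *
im=manip.grab_frame("wrist");cv2.imwrite("pics/w1.png",im)
k=manip.get_calibration("wrist");print(proj("wrist",[.487,-.39,.087],k))
for l in("handle_grip",):
  for m in manip.mark_of("wrist",l):print(m,ray("wrist",m["centre"],.075,k))
E
```

```text
time_s: 2.8
eef_pos: [0.4871, -0.3905, 0.2]
orientation: [1.132, 1.57, 2.981]
wrist_force: [-0.7, -0.0, 0.3]
width: 0.0869
at [ 0.4871 -0.3905  0.2   ] jaw 106.0 roll deg -0.03 units -0.0
shift after roll, units of 50mm: [ 2.8  -0.    0.01]  q6 -0.88
[323.93537721 194.18137098]
```

View pics/w1.png

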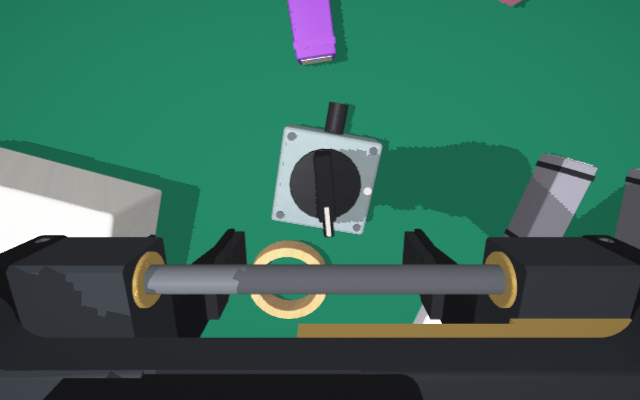

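```bash
python3 -m creep '[0.7,0,0,0,1, 0.7,0,0,0,1, 0.7,0,0,0,1, 0.7,0,0,0,1, 0,0,0,0,1, 0,0,0,0,-1, 0,0,0,0,-1, 0,0,0,0,-1, 0,0,0,0,-1, 0,0,0,0,-1]'
python3 go.py .487 -.390 .06 106.0
```

```text
time_s: 4.15
eef_pos: [0.4874, -0.3905, 0.0603]
orientation: [-2.252, 1.57, -0.402]
wrist_force: [-0.7, 0.3, 0.4]
width: 0.045
at [ 0.4874 -0.3905  0.0603] jaw 106.0 roll deg -0.04 units -0.0
shift after roll, units of 50mm: [0.01 0.01 0.01]  q6 -0.88
```

```bash
python3 -m creep '[0,0,0,0,-1, 0,0,0,0,-1, 0,0,0,0,-1, 0,0,0,0,-1, 0,0,0,0,-1]'
python3 -m creep '[0,0,0,-0.8,-1, 0,0,0,-0.8,-1, 0,0,0,-0.8,-1, 0,0,0,-0.8,-1, 0,0,0,-0.8,-1, 0,0,0,-0.8,-1, 0,0,0,-0.8,-1, 0,0,0,-0.8,-1, 0,0,0,-0.8,-1, 0,0,0,-0.8,-1, 0,0,0,-0.1,-1, 0,0,0,0,-1]'
python3 go.py .487 -.390 .06 106.0
```

```text
time_s: 4.78
eef_pos: [0.4871, -0.3899, 0.0599]
orientation: [0.453, 1.57, 2.302]
wrist_force: [-1.3, 3.7, 1.8]
width: 0.0165
time_s: 6.28
eef_pos: [0.487, -0.3895, 0.0599]
orientation: [-1.461, 1.569, 1.798]
wrist_force: [0.2, 5.2, 3.4]
width: 0.0157
at [ 0.487  -0.3895  0.0599] jaw -173.3 roll deg 80.74 units 8.07
shift after roll, units of 50mm: [-0.    0.   -0.01]  q6 0.54
```

```bash
python3 -m creep '[0,0,0,0,0.6, 0,0,0,0,0.6, 0,0,0,0,0.6, 0,0,0,0,0.6, -0.5,0,0,0,0.6, -1,0,0,0,0.6, -1,0,0,0,0.6, -0.5,0,0,0,0.6, 0,0,0,0,0.6]'
python3 - <<'E'
from h import *
im=manip.grab_frame("wrist");cv2.imwrite("pics/w2.png",im)
E
```

```text
time_s: 7.4
eef_pos: [0.4884, -0.3912, 0.2128]
orientation: [2.522, 1.565, -0.498]
wrist_force: [0.1, 0.2, -0.4]
width: 0.0696
```

View pics/w2.png

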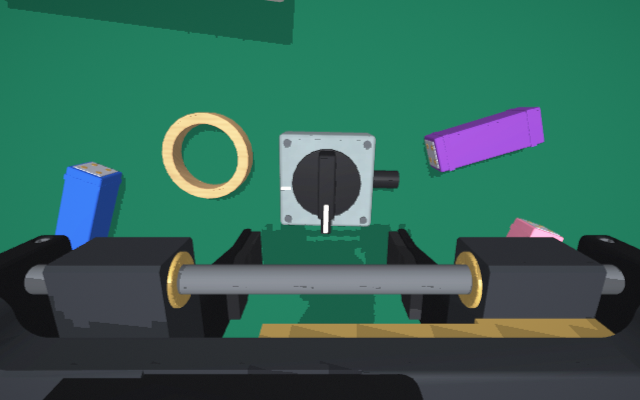

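Isolator is off: the white stripe at (325,218) now points to the box's +y side. Next is coupler E, the rightmost one.

```bash
python3 go.py .4495 -.142 .15 90
```

```text
at [ 0.4874 -0.3905  0.2106] jaw -173.1 roll deg -83.06 units -8.31
shift after roll, units of 50mm: [ 1.21 -0.76 -4.97]  q6 0.54
```

```bash
python3 -m creep '[0.1,0,0,-0.93,1, 0.1,0,0,-0.93,1, 0.1,0,0,-0.93,1, 0.1,0,0,-0.92,1, 0.1,0,0,-0.92,1, 0.1,0,0,-0.92,1, 0.1,0,0,-0.92,1, 0.1,0,0,-0.92,1, 0.1,0,0,-0.92,1]'
python3 -m creep '[0.05,-0.12,-0.8,0,1, 0.05,-0.12,-0.84,0,1, 0.05,-0.13,-0.84,0,1, 0.05,-0.13,-0.84,0,1, 0.05,-0.13,-0.84,0,1, 0.05,-0.13,-0.81,0,1, 0,0,0,0,1, 0,0,0,0,1]'
cat > look.py <<'E'
from h import *
import sys
np.set_printoptions(precision=4,suppress=True)
z=float(sys.argv[2])
im=manip.grab_frame("wrist");k=manip.get_calibration("wrist");cv2.imwrite(sys.argv[1],im)
print("tcp",pose()[0])
for m in manip.silhouettes("wrist","coupler0"):
    M=m["pixels"].astype(np.uint8)
    ys,xs=np.nonzero(M)
    # rectify to the plane z
    pts=np.array([ray("wrist",(x,y),z,k)[:2] for x,y in zip(xs[::7],ys[::7])])
    r=cv2.minAreaRect((pts*1000).astype(np.float32))
    b=cv2.boxPoints(r);e=[b[1]-b[0],b[2]-b[1]];L=[np.linalg.norm(v) for v in e];d=e[int(np.argmax(L))]
    print(round(m["p"],2),m["extent"],"c",np.array(r[0])/1000,"L",np.round(sorted(L),0),"ang",round(float((np.degrees(np.arctan2(d[1],d[0]))+90)%180-90),1))
E
python3 look.py pics/w3.png .038; python3 go.py .4495 -.142 .15 90
```

```text
time_s: 8.57
eef_pos: [0.4863, -0.3899, 0.1626]
orientation: [-2.094, 1.567, 2.624]
wrist_force: [0.4, 0.4, -0.6]
width: 0.0867
time_s: 9.57
eef_pos: [0.4487, -0.1421, 0.1492]
orientation: [-1.49, 1.569, -3.059]
wrist_force: [0.5, 0.1, 0.6]
width: 0.0868
tcp [ 0.4489 -0.1425  0.1494]
0.75 [13.4, 130.2, 78.4, 112.1] c [0.4523 0.097 ] L [ 65. 107.] ang -8.7
0.69 [299.4, 125.7, 46.7, 124.1] c [ 0.452  -0.1414] L [ 39. 112.] ang 0.9
0.59 [147.5, 148.8, 91.1, 115.9] c [ 0.4389 -0.0265] L [53. 99.] ang 18.5
at [ 0.449  -0.1427  0.1495] jaw -90.0 roll deg -0.01 units -0.0
shift after roll, units of 50mm: [-0.01  0.01 -0.01]  q6 1.53
```

View pics/w3.png

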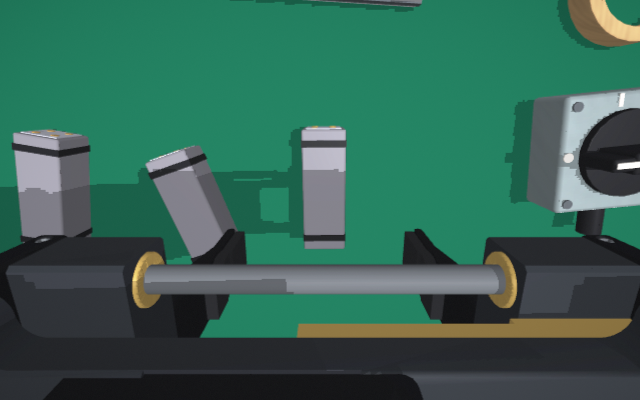

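```bash
python3 -m creep '[0.7,0,0,0,1, 0.7,0,0,0,1, 0.7,0,0,0,1, 0.6,0,0,0,1, 0.13,0,0,0,1, 0,0,0,0,-1, 0,0,0,0,-1, 0,0,0,0,-1, 0,0,0,0,-1, 0,0,0,0,-1, 0,0,0,0,-1, 0,0,0,0,-1]'
python3 -m creep '[0,0,0,0,-1, -0.6,0,0,0,-1, -0.8,0,0,0,-1, 0,0,0,0,-1]'
python3 go.py .6357 -.1952 .09 86.8
```

```text
time_s: 11.18
eef_pos: [0.4491, -0.1419, 0.0087]
orientation: [1.579, 1.571, 0.009]
wrist_force: [-0.2, 0.7, 2.6]
width: 0.0382
time_s: 11.68
eef_pos: [0.4511, -0.142, 0.0809]
orientation: [1.562, 1.564, -0.008]
wrist_force: [1.3, 0.5, -2.3]
width: 0.0374
at [ 0.4511 -0.142   0.0809] jaw -89.9 roll deg 3.27 units 0.33
shift after roll, units of 50mm: [-0.16  3.75  0.86]  q6 1.53
```

```bash
python3 -m creep '[0,0,0,0.33,-1, 0,0.62,0.14,0,-1, 0,0.62,0.14,0,-1, 0,0.63,0.14,0,-1, 0,0.63,0.14,0,-1, 0,0.63,0.15,0,-1, 0,0.62,0.15,0,-1, 0,0,0,0,-1, 0,0,0,0,-1]'
python3 go.py .6357 -.1952 .034 86.8
```

```text
time_s: 12.8
eef_pos: [0.6322, -0.1952, 0.0764]
orientation: [-1.738, 1.567, 2.917]
wrist_force: [-1.2, -0.4, -3.1]
width: 0.0375
at [ 0.6322 -0.1952  0.0764] jaw -93.3 roll deg -0.08 units -0.01
shift after roll, units of 50mm: [ 0.85  0.07 -0.  ]  q6 1.57
```

```bash
python3 -m creep '[0.3,0.03,0,0,-1, 0.3,0,0,0,-1, 0.2,0,0,0,-1, 0,0,0,0,-1, 0,0,0,0,-1]'
python3 go.py .6357 -.1952 .034 86.8; python3 look.py pics/w4.png .062
```

```text
time_s: 13.42
eef_pos: [0.6357, -0.1957, 0.0388]
orientation: [1.254, 1.57, -0.373]
wrist_force: [-0.1, 0.0, -1.1]
width: 0.0379
at [ 0.6357 -0.1957  0.0388] jaw -93.2 roll deg -0.03 units -0.0
shift after roll, units of 50mm: [ 0.1  -0.   -0.01]  q6 1.57
tcp [ 0.6358 -0.1957  0.0391]
0.7 [279.4, 142.3, 92.0, 180.5] c [ 0.6501 -0.1956] L [41. 91.] ang -3.2
0.62 [423.2, 0.0, 216.1, 56.8] c [ 0.7351 -0.2825] L [20. 88.] ang 86.8
```

View pics/w4.png

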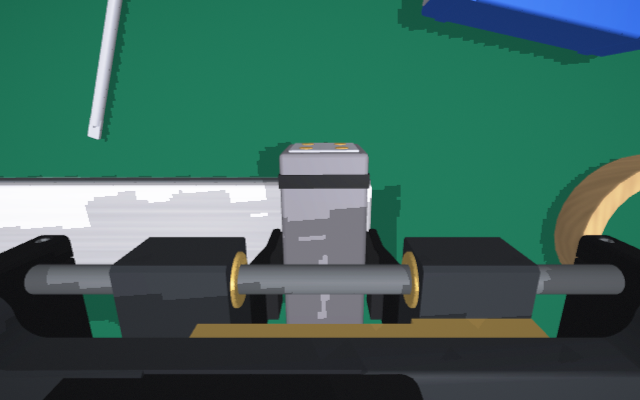

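```bash
python3 -c "
from h import *
print(ray('wrist',(324,152),.068), ray('wrist',(324,180),.024))"
```

```text
[ 0.69213589 -0.197897    0.068     ] [ 0.67040841 -0.19664993  0.024     ]
```

```bash
python3 -m creep '[0.1,0,0,0,-1, 0,0,0,0,-1, 0,0,0,0,-0.1, 0,0,0,0,0.2, 0,0,0,0,0.2, 0,0,0,0,0.2, -0.4,0,0,0,0.2, -0.8,0,0,0,0.2, -0.8,0,0,0,0.2, 0,0,0,0,0.2]'
python3 look.py pics/w5.png .062; python3 go.py .433 -.0222 .12 108.4
```

```text
time_s: 14.78
eef_pos: [0.6379, -0.1961, 0.1382]
orientation: [1.451, 1.562, -0.176]
wrist_force: [0.8, 0.1, 0.6]
width: 0.052
tcp [ 0.6363 -0.1957  0.1356]
0.86 [296.8, 135.0, 52.7, 129.4] c [ 0.6402 -0.1944] L [ 38. 104.] ang -2.9
0.66 [388.0, 0.0, 160.8, 77.7] c [ 0.751  -0.2972] L [ 39. 103.] ang 75.9
at [ 0.6352 -0.1955  0.1338] jaw -93.3 roll deg -21.66 units -2.17
shift after roll, units of 50mm: [ 0.28 -2.74 -4.56]  q6 1.57
```

View pics/w5.png

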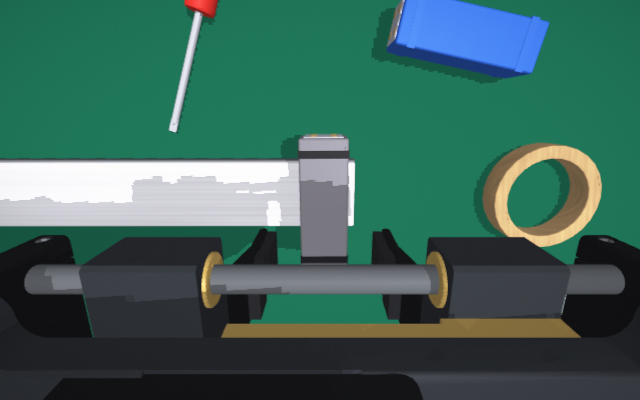

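```bash
python3 -m creep '[0,0,0,-0.73,1, 0,0,0,-0.72,1, 0,0,0,-0.72,1, 0,-0.4,-0.66,0,1, 0,-0.4,-0.65,0,1, 0,-0.39,-0.65,0,1, 0,-0.39,-0.65,0,1, 0,-0.39,-0.65,0,1, 0,-0.39,-0.65,0,1, 0,-0.38,-0.65,0,1, 0,0,0,0,1, 0,0,0,0,1]'
python3 look.py pics/w6.png .038; python3 go.py .433 -.0222 .13 108.4
```

```text
time_s: 16.38
eef_pos: [0.4333, -0.0228, 0.1331]
orientation: [-1.34, 1.57, -2.588]
wrist_force: [-0.2, -0.3, -0.5]
width: 0.0872
tcp [ 0.4336 -0.0229  0.1332]
0.87 [2.3, 0.0, 76.6, 149.2] c [0.4567 0.2131] L [ 56. 110.] ang 3.2
0.81 [567.7, 0.0, 71.7, 101.2] c [ 0.6097 -0.1883] L [58. 67.] ang 16.7
0.75 [126.2, 54.9, 101.8, 148.3] c [0.447  0.1067] L [ 49. 112.] ang -9.7
0.66 [295.4, 132.6, 50.2, 130.4] c [ 0.4324 -0.0205] L [ 38. 112.] ang 18.8
at [ 0.4337 -0.0231  0.1332] jaw -71.6 roll deg 0.01 units 0.0
shift after roll, units of 50mm: [ 0.06 -0.01 -0.02]  q6 1.57
```

View pics/w6.png

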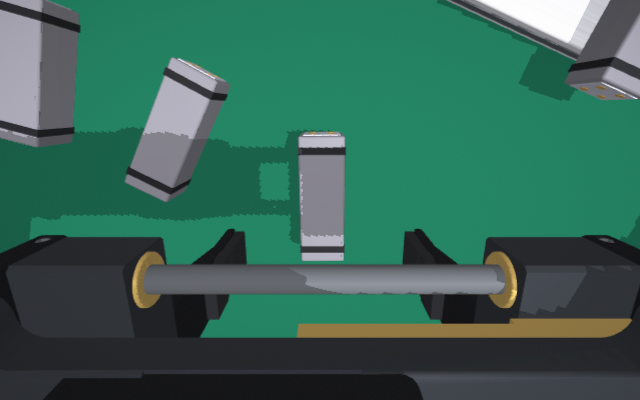

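```bash
python3 -m creep '[0.7,0,0,0,1, 0.7,0,0,0,1, 0.7,0,0,0,1, 0.3,0,0,0,1, 0.1,0,0,0,1, 0,0,0,0,-1, 0,0,0,0,-1, 0,0,0,0,-1, 0,0,0,0,-1, 0,0,0,0,-1, 0,0,0,0,-1, 0,0,0,0,-1]'
python3 -m creep '[0,0,0,0,-1, -0.6,0,0,0,-1, -0.8,0,0,0,-1, 0,0,0,0.72,-1, 0,0,0,0.72,-1, 0,0,0,0.72,-1, 0,0,0,0,-1]'
python3 go.py .6397 -.1224 .08 86.8
```

```text
time_s: 17.98
eef_pos: [0.4333, -0.0226, 0.0087]
orientation: [1.628, 1.57, 0.379]
wrist_force: [-0.4, 0.7, 2.5]
width: 0.0379
time_s: 18.85
eef_pos: [0.4327, -0.0229, 0.0781]
orientation: [-1.332, 1.57, -2.956]
wrist_force: [0.6, 0.5, -0.8]
width: 0.0376
at [ 0.4327 -0.0229  0.0781] jaw -93.1 roll deg 0.12 units 0.01
shift after roll, units of 50mm: [-0.04  4.24  1.76]  q6 1.19
```

```bash
python3 -m creep '[-0.1,0.6,0.25,0,-1, -0.1,0.6,0.25,0,-1, 0,0.61,0.25,0,-1, 0,0.61,0.25,0,-1, 0,0.61,0.25,0,-1, 0,0.61,0.25,0,-1, 0,0.6,0.26,0,-1, 0,0,0,0,-1, 0,0,0,0,-1]'
python3 go.py .6397 -.1224 .034 86.8
```

```text
time_s: 19.98
eef_pos: [0.639, -0.1221, 0.0875]
orientation: [-1.64, 1.568, 3.019]
wrist_force: [-0.7, 0.9, -1.3]
width: 0.0376
at [ 0.639  -0.1221  0.0875] jaw -93.1 roll deg 0.1 units 0.01
shift after roll, units of 50mm: [1.07 0.02 0.  ]  q6 1.46
```

```bash
python3 -m creep '[0.4,0,0,0,-1, 0.4,0,0,0,-1, 0.2,0,0,0,-1, 0.07,0,0,0,-1, 0,0,0,0,-1]'
python3 go.py .6397 -.1224 .033 86.8; python3 look.py pics/w7.png .062
```

```text
time_s: 20.6
eef_pos: [0.6403, -0.1221, 0.0355]
orientation: [1.428, 1.57, -0.197]
wrist_force: [0.2, 0.1, -1.3]
width: 0.0378
at [ 0.6403 -0.1221  0.0355] jaw -93.1 roll deg 0.08 units 0.01
shift after roll, units of 50mm: [ 0.05 -0.01  0.01]  q6 1.46
tcp [ 0.6405 -0.1222  0.0358]
0.79 [558.3, 0.4, 80.4, 33.0] c [ 0.7435 -0.2323] L [11. 33.] ang 81.3
0.78 [276.5, 150.6, 91.9, 175.2] c [ 0.6548 -0.1221] L [39. 86.] ang -3.1
0.59 [419.8, 145.5, 118.0, 107.4] c [ 0.6721 -0.1901] L [48. 51.] ang 83.9
```

View pics/w7.png

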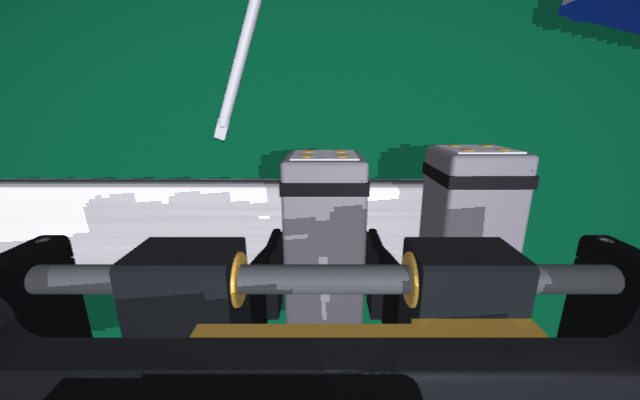

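```bash
python3 -c "
from h import *
print(ray('wrist',(324,161),.065))"
python3 -m creep '[0.05,0.04,0,0,-1, 0,0,0,0,-1, 0,0,0,0,-0.1, 0,0,0,0,0.2, 0,0,0,0,0.2, 0,0,0,0,0.2, -0.4,0,0,0,0.2, -0.8,0,0,0,0.2, -0.8,0,0,0,0.2, 0,0,0,0,0.2, 0,0,0,0,0.2]'
python3 look.py pics/w8.png .062; python3 go.py .4449 .109 .13 80.5
```

```text
[ 0.69316663 -0.12407425  0.065     ]
time_s: 22.08
eef_pos: [0.6415, -0.1222, 0.1321]
orientation: [-2.081, 1.57, 2.576]
wrist_force: [-0.9, 0.5, -0.9]
width: 0.0519
tcp [ 0.6412 -0.1222  0.1314]
0.87 [478.8, 0.7, 161.2, 73.1] c [ 0.753  -0.2867] L [ 42. 110.] ang 75.7
0.7 [296.2, 133.4, 55.4, 131.9] c [ 0.6461 -0.1217] L [ 38. 103.] ang -3.4
0.67 [385.8, 132.9, 69.0, 129.7] c [ 0.6427 -0.1908] L [ 47. 104.] ang -3.2
at [ 0.6411 -0.1223  0.1311] jaw -93.2 roll deg 6.34 units 0.63
shift after roll, units of 50mm: [ 0.03 -4.63 -3.91]  q6 1.46
```

View pics/w8.png

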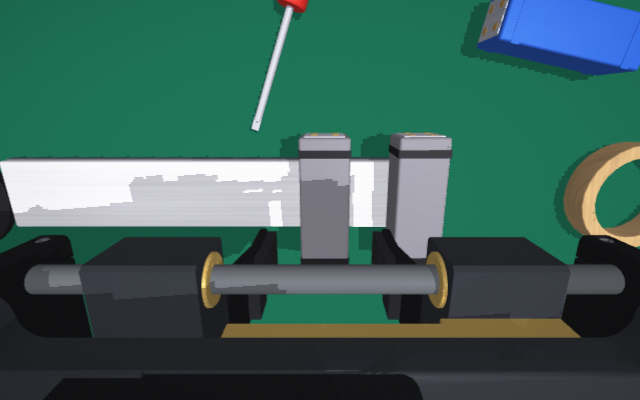

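Both couplers sit squarely across the rail, at columns 325 and 420. Next is coupler C.

```bash
python3 -m creep '[0,0,0,0.63,1, 0,-0.66,-0.56,0,1, 0,-0.67,-0.56,0,1, 0,-0.66,-0.56,0,1, 0,-0.66,-0.56,0,1, 0,-0.66,-0.56,0,1, 0,-0.66,-0.56,0,1, 0,-0.66,-0.55,0,1, 0,0,0,0,1, 0,0,0,0,1]'
python3 look.py pics/w9.png .038; python3 go.py .4449 .109 .0085 80.5
```

```text
time_s: 23.42
eef_pos: [0.4457, 0.1084, 0.1321]
orientation: [-0.702, 1.57, -2.437]
wrist_force: [1.2, 0.4, -0.1]
width: 0.0869
tcp [0.446  0.1082 0.1321]
0.92 [299.1, 128.2, 44.9, 132.9] c [0.4477 0.1118] L [ 38. 112.] ang -9.8
0.74 [136.8, 138.7, 90.7, 128.9] c [0.4599 0.2247] L [ 53. 103.] ang 2.8
0.66 [0.0, 178.2, 82.4, 71.1] c [0.4758 0.349 ] L [54. 74.] ang 89.9
at [0.4462 0.108  0.1321] jaw -99.5 roll deg -0.01 units -0.0
shift after roll, units of 50mm: [ 2.47 -0.03 -0.02]  q6 0.81
```

View pics/w9.png

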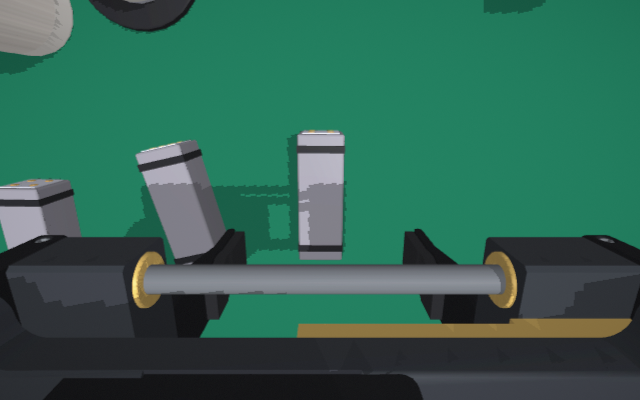

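C is centred at (321,195) between the jaws, so I'll go down on it.

```bash
python3 -m creep '[0.7,0,-0.05,0,1, 0.7,0,0,0,1, 0.7,0,0,0,1, 0.27,0,0,0,1, 0.1,0,0,0,1, 0,0,0,0,-1, 0,0,0,0,-1, 0,0,0,0,-1, 0,0,0,0,-1, 0,0,0,0,-1, 0,0,0,0,-1, 0,0,0,0,-1]'
python3 -m creep '[0,0,0,0,-1, -0.6,0,0,0,-1, -0.9,0,0,0,-1, 0,0,0,-0.63,-1, 0,0,0,0,-1]'
python3 go.py .6438 -.0495 .085 86.8
```

```text
time_s: 25.02
eef_pos: [0.4463, 0.111, 0.0091]
orientation: [2.33, 1.571, 0.594]
wrist_force: [-1.0, 0.4, 1.3]
width: 0.0378
time_s: 25.65
eef_pos: [0.4457, 0.1108, 0.084]
orientation: [-1.907, 1.57, 2.748]
wrist_force: [-0.2, 0.3, -1.5]
width: 0.0376
at [0.4457 0.1108 0.084 ] jaw -93.2 roll deg -0.05 units -0.0
shift after roll, units of 50mm: [-0.02  4.13  2.98]  q6 0.92
```

```bash
python3 -m creep '[-0.1,0.59,0.43,0,-1, 0,0.59,0.43,0,-1, 0,0.59,0.42,0,-1, 0,0.59,0.43,0,-1, 0,0.59,0.42,0,-1, 0,0.59,0.43,0,-1, 0,0.59,0.42,0,-1, 0,0,0,0,-1, 0,0,0,0,-1]'
python3 go.py .6438 -.0495 .0335 86.8; python3 look.py pics/w10.png .062
```

```text
time_s: 26.78
eef_pos: [0.6428, -0.0492, 0.0874]
orientation: [-1.492, 1.567, -3.119]
wrist_force: [-0.2, 0.9, -1.3]
width: 0.0379
at [ 0.6428 -0.0492  0.0874] jaw -93.2 roll deg -0.04 units -0.0
shift after roll, units of 50mm: [1.08 0.02 0.01]  q6 1.34
tcp [ 0.6429 -0.0488  0.0879]
0.94 [611.1, 0.3, 28.9, 36.7] c [ 0.7526 -0.2144] L [14. 19.] ang 1.3
0.92 [360.8, 153.1, 75.6, 166.6] c [ 0.6329 -0.0942] L [ 40. 114.] ang -2.9
0.89 [493.8, 132.2, 114.3, 168.6] c [ 0.6395 -0.1826] L [ 60. 112.] ang -5.1
0.78 [282.6, 146.2, 85.7, 178.2] c [ 0.6345 -0.0479] L [ 54. 120.] ang -3.2
```

View pics/w10.png

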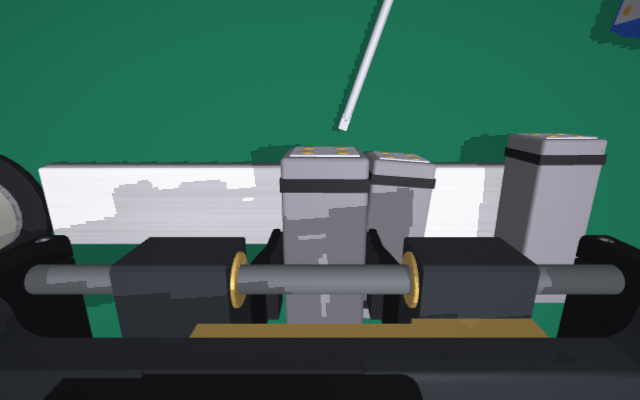

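D was knocked sideways: its top face is now at about (400,230) in the picture, or y≈-0.094, next to the slot meant for C. I'll put C one slot further left, then put D back in its own slot.

```bash
python3 go.py .6479 .0234 .0335 86.8; python3 -m creep '[0,0.01,-0.48,0,-1, 0,0.01,-0.48,0,-1, 0,0,-0.49,0,-1, 0,0,0,0,-1, 0.4,0,0,0,-1, 0.4,0,0,0,-1, 0.2,0,0,0,-1, 0,0,0,0,-1, 0,0,0,0,-1]'
python3 go.py .6479 .0234 .0335 86.8; python3 look.py pics/w11.png .062
```

```text
at [ 0.6431 -0.0486  0.0884] jaw -93.1 roll deg 0.05 units 0.01
shift after roll, units of 50mm: [ 1.1   0.02 -1.44]  q6 1.34
time_s: 28.0
eef_pos: [0.6499, 0.0233, 0.0399]
orientation: [1.687, 1.569, 0.062]
wrist_force: [-0.3, -0.5, -0.3]
width: 0.0376
at [0.6499 0.0233 0.0399] jaw -93.1 roll deg 0.07 units 0.01
shift after roll, units of 50mm: [ 0.13 -0.04  0.  ]  q6 1.23
tcp [0.6499 0.0233 0.0401]
0.84 [281.6, 148.5, 89.9, 180.5] c [0.6627 0.0234] L [41. 90.] ang -3.1
0.69 [491.3, 170.5, 135.3, 168.7] c [ 0.6517 -0.0778] L [61. 82.] ang -20.2
```

View pics/w11.png

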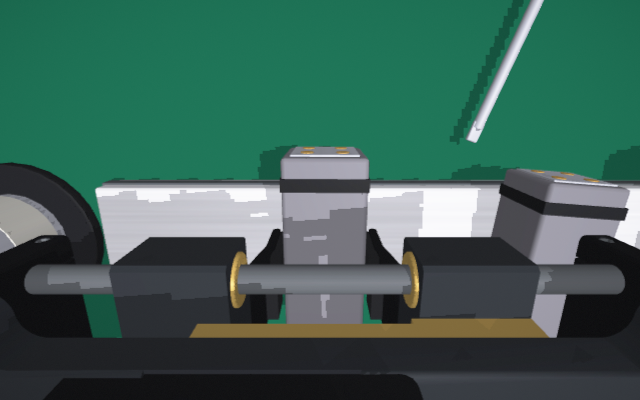

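```bash
python3 -c "
from h import *
print(ray('wrist',(324,158),.069))"
python3 -m creep '[0.13,-0.02,0,0,-1, 0,0,0,0,-1, 0,0,0,0,-0.1, 0,0,0,0,0.2, 0,0,0,0,0.2, 0,0,0,0,0.2, -0.4,0,0,0,0.2, -0.8,0,0,0,0.2, -0.8,0,0,0,0.2, 0,0,1,0,0.2, 0,0,1,0,0.2, 0,0,0,0,0.2]'
python3 look.py pics/w12.png .062; python3 go.py .64 -.094 .12 86.8
```

```text
[0.70364671 0.02132465 0.069     ]
time_s: 29.6
eef_pos: [0.642, -0.0796, 0.1326]
orientation: [-1.249, 1.57, -2.879]
wrist_force: [-0.3, 0.7, 0.2]
width: 0.0521
tcp [ 0.6424 -0.0781  0.1325]
0.91 [314.2, 147.4, 59.4, 117.8] c [ 0.6415 -0.0917] L [39. 94.] ang -7.5
0.83 [434.5, 129.1, 76.3, 108.2] c [ 0.654  -0.1862] L [52. 82.] ang -3.1
0.68 [157.1, 128.4, 77.4, 135.4] c [0.6542 0.019 ] L [ 50. 103.] ang -2.7
0.67 [527.9, 0.0, 111.0, 71.5] c [ 0.7568 -0.2615] L [39. 80.] ang 76.0
at [ 0.6426 -0.077   0.1325] jaw -93.2 roll deg -0.01 units -0.0
shift after roll, units of 50mm: [ 0.25 -0.03  0.34]  q6 1.38
```

View pics/w12.png

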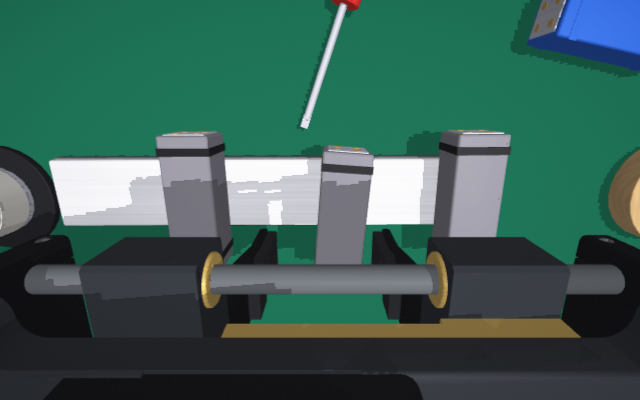

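```bash
python3 -c "
from h import *
print(ray('wrist',(347,153),.062),ray('wrist',(190,138),.062),ray('wrist',(475,136),.062))"; python3 go.py .632 -.0905 .12 82.5
```

```text
[ 0.68381848 -0.09504213  0.062     ] [0.70090864 0.01708666 0.062     ] [ 0.69084424 -0.18706613  0.062     ]
at [ 0.6426 -0.077   0.1325] jaw -93.2 roll deg 4.29 units 0.43
shift after roll, units of 50mm: [ 0.25 -0.17  0.3 ]  q6 1.38
```

```bash
python3 go.py .630 -.0885 .0335 82.5; python3 -m creep '[0,-0.22,0.24,0.43,0.4, 0,0,0,0,0.4, 0,0,0,0,0.4]'; python3 go.py .630 -.0885 .0335 82.5
```

```text
at [ 0.6426 -0.077   0.1325] jaw -93.2 roll deg 4.29 units 0.43
shift after roll, units of 50mm: [ 1.98 -0.22  0.26]  q6 1.38
time_s: 30.08
eef_pos: [0.6316, -0.0869, 0.1327]
orientation: [1.744, 1.57, 0.046]
wrist_force: [-0.2, -0.2, -0.2]
width: 0.0603
at [ 0.6316 -0.0869  0.1327] jaw -97.3 roll deg 0.18 units 0.02
shift after roll, units of 50mm: [ 1.98 -0.03  0.04]  q6 1.33
```

```bash
python3 -m creep '[0.6,-0.03,0.04,0,0.4, 0.7,0,0,0,0.4, 0.5,0,0,0,0.4, 0.17,0,0,0,0.4, 0,0,0,0,-1, 0,0,0,0,-1, 0,0,0,0,-1, 0,0,0,0,-1, 0,0,0,0,-1, 0,0,0,0,-1]'
python3 -m creep '[-0.3,0,0,-0.43,-1, 0,0,0,0,-1, 0,0,0,0,-1]'; python3 go.py .6397 -.1224 .0345 86.8;python3 look.py pics/w13.png .062
```

```text
time_s: 31.32
eef_pos: [0.6301, -0.0899, 0.0353]
orientation: [1.535, 1.569, -0.165]
wrist_force: [-1.4, -0.2, 5.5]
width: 0.0378
time_s: 31.7
eef_pos: [0.6286, -0.0897, 0.0481]
orientation: [-1.722, 1.569, 2.934]
wrist_force: [-0.6, 0.1, -2.0]
width: 0.0375
at [ 0.6286 -0.0897  0.0481] jaw -93.2 roll deg -0.03 units -0.0
shift after roll, units of 50mm: [0.27 0.26 0.64]  q6 1.4
tcp [ 0.6286 -0.0897  0.048 ]
0.86 [463.5, 116.9, 133.1, 209.9] c [ 0.6381 -0.1858] L [ 56. 111.] ang -3.2
0.69 [35.8, 116.6, 135.9, 212.1] c [0.6491 0.0127] L [ 58. 110.] ang -0.9
0.58 [277.9, 147.9, 88.6, 178.8] c [ 0.6381 -0.0897] L [42. 95.] ang -3.2
```

View pics/w13.png

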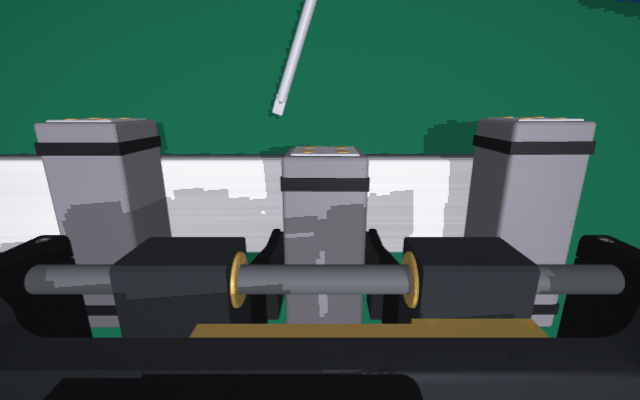

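```bash
python3 -m creep '[0,0.13,0.32,0,-1, 0,0.13,0.32,0,-1, 0,0,0,0,-1, 0.18,0.02,0,0,-1, 0,0,0,0,-1, 0,0,0,0,-1]'; python3 go.py .6397 -.1224 .0345 86.8
python3 look.py pics/w14.png .062
```

```text
time_s: 32.55
eef_pos: [0.6414, -0.1222, 0.0398]
orientation: [-1.368, 1.57, -2.993]
wrist_force: [-0.2, 0.0, -2.0]
width: 0.0378
at [ 0.6414 -0.1222  0.0398] jaw -93.1 roll deg 0.09 units 0.01
shift after roll, units of 50mm: [ 0.11 -0.03  0.01]  q6 1.46
tcp [ 0.6416 -0.1222  0.0401]
0.95 [416.3, 145.7, 118.1, 99.6] c [ 0.6732 -0.1903] L [46. 51.] ang 83.6
0.75 [278.7, 148.3, 91.0, 178.2] c [ 0.6544 -0.1219] L [40. 91.] ang -3.8
0.7 [1.1, 145.3, 115.9, 193.0] c [0.6592 0.0053] L [54. 99.] ang -10.4
0.6 [551.0, 1.3, 88.8, 38.7] c [ 0.7457 -0.2353] L [13. 36.] ang 76.4
```

View pics/w14.png

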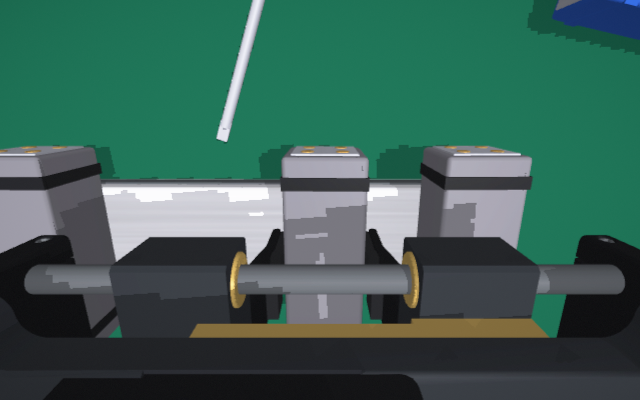

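```bash
python3 -m creep '[0.09,0,0,0,-1, 0,0,0,0,-1, 0,0,0,0,-0.1, 0,0,0,0,0.2, 0,0,0,0,0.2, 0,0,0,0,0.2, -0.4,0,0,0,0.2, -0.8,0,0,0,0.2, -0.8,0,0,0,0.2, -0.3,0,0,0,0.2, 0,0,0,0,0.2]'
python3 look.py pics/w15.png .062; python3 go.py .4543 .2285 .14 92.6
```

```text
time_s: 34.02
eef_pos: [0.6418, -0.1224, 0.1513]
orientation: [1.836, 1.569, 0.21]
wrist_force: [0.5, -0.0, -0.6]
width: 0.052
tcp [ 0.6409 -0.1223  0.1497]
0.91 [380.5, 131.4, 65.9, 132.4] c [ 0.6377 -0.1905] L [ 45. 111.] ang -4.2
0.74 [466.0, 0.0, 168.5, 81.2] c [ 0.7531 -0.2879] L [ 42. 110.] ang 76.0
0.61 [298.5, 133.1, 51.4, 132.7] c [ 0.6412 -0.1212] L [ 39. 113.] ang -3.2
0.57 [115.2, 131.8, 79.1, 105.0] c [0.6614 0.0142] L [54. 86.] ang -3.2
at [ 0.6405 -0.1223  0.1488] jaw -93.2 roll deg -5.77 units -0.58
shift after roll, units of 50mm: [ 0.19 -3.4  -7.18]  q6 1.46
```

View pics/w15.png

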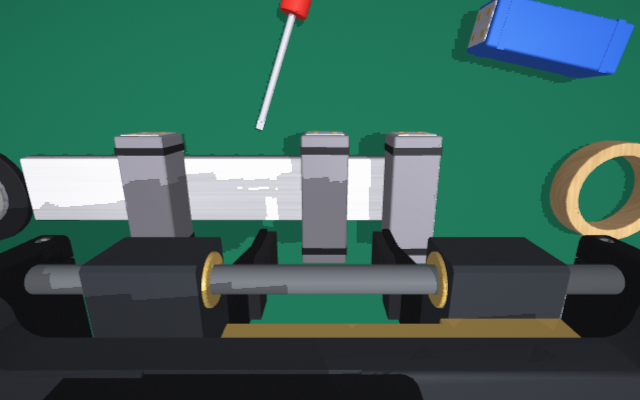

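Three couplers are squarely on the rail. Next is B.

```bash
python3 -m creep '[0,0,0,-0.58,1, 0.03,-0.38,-0.8,0,1, 0.03,-0.38,-0.8,0,1, 0.03,-0.38,-0.8,0,1, 0.03,-0.38,-0.8,0,1, 0.03,-0.38,-0.8,0,1, 0.03,-0.38,-0.8,0,1, 0,-0.38,-0.8,0,1, 0,-0.38,-0.8,0,1, 0,-0.36,-0.78,0,1, 0,0,0,0,1, 0,0,0,0,1]'
python3 look.py pics/w16.png .038; python3 go.py .4543 .2285 .0085 92.6
```

```text
time_s: 35.62
eef_pos: [0.4545, 0.2277, 0.1403]
orientation: [-0.895, 1.568, -2.42]
wrist_force: [-0.5, -0.4, -0.2]
width: 0.0869
tcp [0.4548 0.2274 0.1405]
0.84 [132.0, 131.1, 72.8, 128.6] c [0.4465 0.3645] L [ 52. 115.] ang -10.0
0.81 [566.8, 0.0, 73.2, 37.8] c [0.6014 0.027 ] L [25. 55.] ang -87.4
0.77 [296.9, 129.2, 44.7, 126.1] c [0.4571 0.2316] L [ 38. 111.] ang 3.1
at [0.4551 0.2273 0.1408] jaw -87.4 roll deg -0.02 units -0.0
shift after roll, units of 50mm: [ 2.65 -0.01 -0.03]  q6 0.83
```

View pics/w16.png

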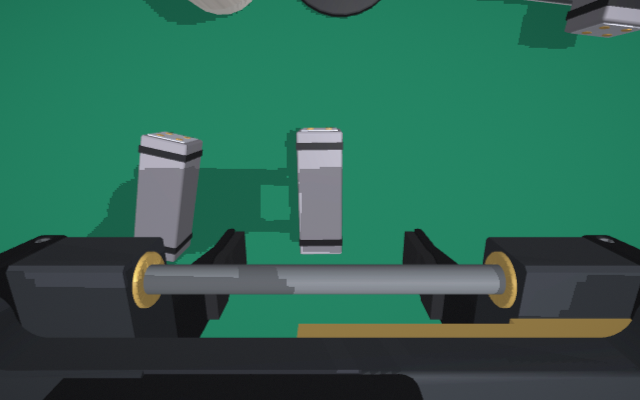

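```bash
python3 -m creep '[0.7,0,-0.06,0,1, 0.7,0,0,0,1, 0.7,0,0,0,1, 0.43,0,0,0,1, 0.1,0,0,0,1, 0,0,0,0,-1, 0,0,0,0,-1, 0,0,0,0,-1, 0,0,0,0,-1, 0,0,0,0,-1, 0,0,0,0,-1, 0,0,0,0,-1]'
python3 -m creep '[0,0,0,0,-1, -0.6,0,0,0,-1, -0.9,0,0,0,-1, -0.1,0,0,0.58,-1, 0,0,0,0,-1]'
python3 go.py .652 .0963 .085 86.8
```

```text
time_s: 37.22
eef_pos: [0.455, 0.2313, 0.0102]
orientation: [2.309, 1.571, 0.784]
wrist_force: [-0.9, 0.2, 2.0]
width: 0.0375
time_s: 37.85
eef_pos: [0.4548, 0.2312, 0.0902]
orientation: [2.996, 1.57, 1.371]
wrist_force: [-0.7, 0.3, -1.4]
width: 0.0379
at [0.4548 0.2312 0.0902] jaw -93.1 roll deg 0.1 units 0.01
shift after roll, units of 50mm: [0.1  4.09 2.47]  q6 0.73
```

```bash
python3 -m creep '[0,0.59,0.36,0,-1, 0,0.59,0.35,0,-1, 0,0.59,0.35,0,-1, 0,0.59,0.35,0,-1, 0,0.59,0.35,0,-1, 0,0.58,0.36,0,-1, 0,0.58,0.35,0,-1, 0,0,0,0,-1, 0,0,0,0,-1]'
python3 go.py .652 .0963 .0352 86.8; python3 look.py pics/w17.png .062
```

```text
time_s: 38.98
eef_pos: [0.6521, 0.0964, 0.0883]
orientation: [-1.293, 1.567, -2.919]
wrist_force: [-0.2, 0.3, -1.7]
width: 0.0376
at [0.6521 0.0964 0.0883] jaw -93.1 roll deg 0.07 units 0.01
shift after roll, units of 50mm: [1.06 0.   0.  ]  q6 1.13
tcp [0.6521 0.0968 0.0888]
0.98 [589.9, 137.0, 49.4, 114.5] c [ 0.6631 -0.081 ] L [30. 76.] ang 12.1
0.88 [281.4, 144.0, 88.2, 181.9] c [0.644  0.0985] L [ 54. 122.] ang -3.1
0.64 [394.4, 135.3, 84.8, 128.4] c [0.6665 0.028 ] L [47. 81.] ang -2.5
```

View pics/w17.png

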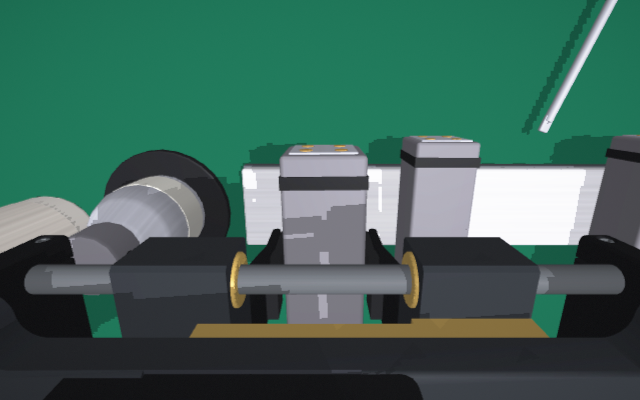

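```bash
python3 -m creep '[0.4,0,0,0,-1, 0.4,0,0,0,-1, 0.2,0,0,0,-1, 0,0,0,0,-1, 0,0,0,0,-1]';python3 go.py .652 .0963 .0352 86.8; python3 look.py pics/w18.png .062
```

```text
time_s: 39.7
eef_pos: [0.654, 0.0971, 0.041]
orientation: [1.832, 1.569, 0.207]
wrist_force: [0.0, 0.2, -2.0]
width: 0.038
at [0.654  0.0971 0.041 ] jaw -93.1 roll deg 0.1 units 0.01
shift after roll, units of 50mm: [ 0.12 -0.04  0.02]  q6 1.12
tcp [0.654  0.097  0.0411]
0.94 [421.1, 147.1, 110.5, 104.1] c [0.685  0.0281] L [46. 50.] ang 83.6
0.6 [282.8, 146.3, 84.8, 179.6] c [0.6668 0.0975] L [40. 91.] ang -3.1
```

View pics/w18.png

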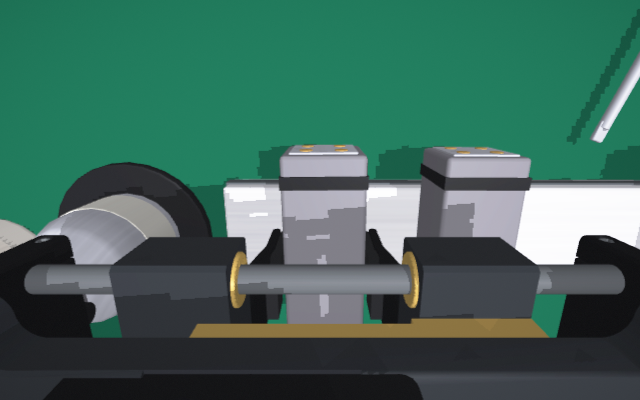

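```bash
python3 -m creep '[0.11,-0.03,0,0,-1, 0,0,0,0,-1, 0,0,0,0,-0.1, 0,0,0,0,0.2, 0,0,0,0,0.2, 0,0,0,0,0.2, -0.4,0,0,0,0.2, -0.8,0,0,0,0.2, -0.8,0,0,0,0.2, -0.2,0,0,0,0.2, 0,0,0,0,0.2]'
python3 look.py pics/w19.png .062; python3 go.py .443 .366 .14 80
```

```text
time_s: 41.18
eef_pos: [0.6519, 0.0968, 0.1449]
orientation: [2.345, 1.57, 0.719]
wrist_force: [0.1, -0.3, 0.1]
width: 0.0522
tcp [0.6511 0.0967 0.1435]
0.96 [385.7, 129.4, 63.1, 136.4] c [0.65   0.0284] L [ 44. 110.] ang -4.4
0.96 [534.6, 129.9, 104.2, 137.3] c [ 0.6426 -0.1076] L [ 65. 111.] ang -3.2
0.93 [614.8, 140.7, 24.5, 105.5] c [ 0.6416 -0.1418] L [20. 91.] ang 11.9
0.9 [301.7, 130.5, 45.2, 136.5] c [0.6532 0.0972] L [ 37. 110.] ang -2.0
at [0.6509 0.0965 0.1429] jaw -93.2 roll deg 6.84 units 0.68
shift after roll, units of 50mm: [ 0.07 -5.03 -4.59]  q6 1.12
```

View pics/w19.png

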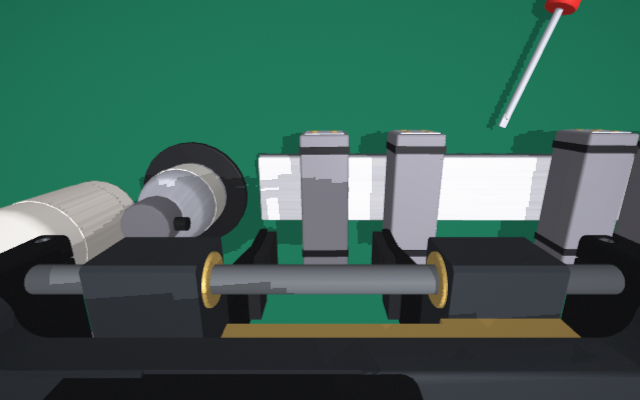

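```bash
python3 -m creep '[0,0,0,0.68,0.5, 0,-0.8,0,0,0.5, 0,-0.8,0,0,1, 0,-0.8,-0.3,0,1, 0,-0.8,-0.5,0,1, 0,-0.8,-0.6,0,1, 0,-0.8,-0.7,0,1, 0,-0.23,-0.8,0,1, 0,0,-0.8,0,1, 0,0,-0.8,0,1, 0,0,-0.1,0,1, 0,0,0,0,1]'
python3 look.py pics/w20.png .038; python3 go.py .443 .366 .0085 80
```

```text
time_s: 42.78
eef_pos: [0.4432, 0.366, 0.1429]
orientation: [-0.519, 1.567, -2.263]
wrist_force: [-1.1, 0.5, 0.4]
width: 0.0873
tcp [0.4433 0.3655 0.1434]
0.78 [295.8, 128.6, 44.6, 126.7] c [0.4449 0.3709] L [ 38. 112.] ang -10.2
at [0.4434 0.3654 0.1438] jaw -100.0 roll deg 0.01 units 0.0
shift after roll, units of 50mm: [ 2.71 -0.01 -0.02]  q6 0.43
```

View pics/w20.png

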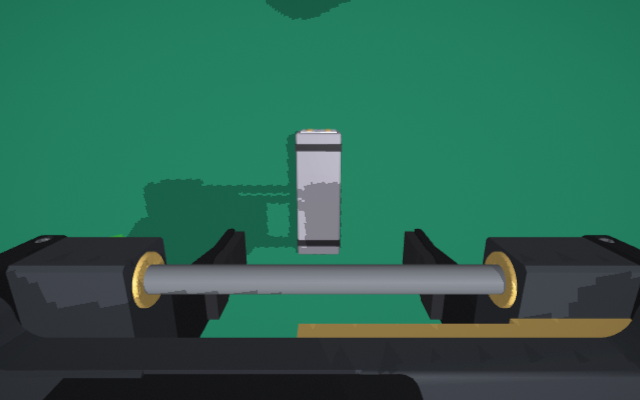

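```bash
python3 -m creep '[0.7,0,-0.09,0,1, 0.7,0,0,0,1, 0.7,0,0,0,1, 0.48,0,0,0,1, 0.12,0,0,0,1, 0,0,0,0,-1, 0,0,0,0,-1, 0,0,0,0,-1, 0,0,0,0,-1, 0,0,0,0,-1, 0,0,0,0,-1, 0,0,0,0,-1]'
python3 -m creep '[0,0,0,0,-1, -0.6,0,0,0,-1, -0.9,0,0,0,-1, -0.1,0,0,-0.68,-1, 0,0,0,0,-1]'
python3 go.py .6438 -.0495 .09 86.8
```

```text
time_s: 44.38
eef_pos: [0.4446, 0.3711, 0.0096]
orientation: [-0.245, 1.571, -1.99]
wrist_force: [-0.5, -0.0, 0.4]
width: 0.0376
time_s: 45.0
eef_pos: [0.4445, 0.3711, 0.0897]
orientation: [-2.994, 1.57, 1.661]
wrist_force: [0.1, -0.6, -2.1]
width: 0.0379
at [0.4445 0.3711 0.0897] jaw -93.2 roll deg -0.04 units -0.0
shift after roll, units of 50mm: [-0.01  4.45  8.18]  q6 0.54
```

```bash
python3 -m creep '[-0.05,0.3,0.75,0,-1, 0,0.3,0.75,0,-1, 0,0.35,0.74,0,-1, 0,0.42,0.74,0,-1, 0,0.44,0.75,0,-1, 0,0.44,0.75,0,-1, 0,0.44,0.74,0,-1, 0,0.44,0.74,0,-1, 0,0.44,0.74,0,-1, 0,0.44,0.74,0,-1, 0,0.44,0.74,0,-1, 0,0,0,0,-1]'
python3 -m creep '[0,0,0,0,-1]'
python3 go.py .6438 -.0495 .0352 86.8; python3 look.py pics/w21.png .062
```

```text
time_s: 46.5
eef_pos: [0.6443, -0.0522, 0.0898]
orientation: [-1.366, 1.568, -2.998]
wrist_force: [-0.7, -0.2, -1.8]
width: 0.0378
time_s: 46.62
eef_pos: [0.6433, -0.0495, 0.0904]
orientation: [-1.51, 1.568, -3.137]
wrist_force: [-0.3, 0.8, -2.6]
width: 0.0376
at [ 0.6433 -0.0495  0.0904] jaw -93.2 roll deg -0.05 units -0.0
shift after roll, units of 50mm: [1.1  0.01 0.  ]  q6 1.34
tcp [ 0.6434 -0.0489  0.0909]
0.92 [392.8, 135.4, 85.3, 130.1] c [ 0.658  -0.1181] L [48. 83.] ang -2.8
0.77 [279.6, 148.5, 87.0, 175.8] c [ 0.6332 -0.0482] L [ 55. 123.] ang -2.5
0.62 [492.9, 130.8, 110.4, 167.8] c [ 0.6392 -0.1828] L [ 61. 113.] ang -4.3
0.6 [49.8, 133.8, 111.1, 171.9] c [0.6528 0.0868] L [ 60. 113.] ang -1.6
0.57 [606.6, 0.5, 33.4, 38.5] c [ 0.7537 -0.2167] L [17. 18.] ang -7.1
0.55 [172.9, 132.9, 82.7, 130.5] c [0.665  0.0194] L [47. 82.] ang -3.4
```

View pics/w21.png

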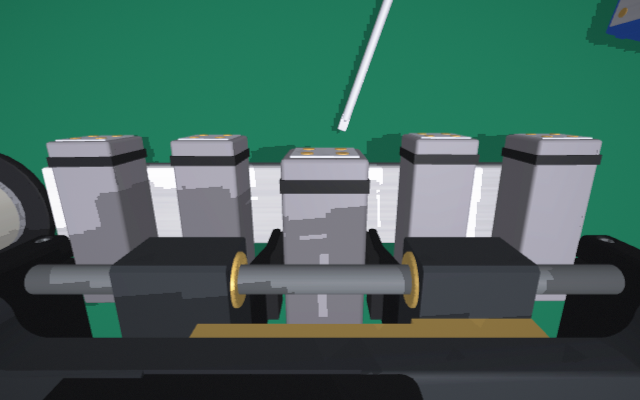

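```bash
python3 -m creep '[0.4,0,0,0,-1, 0.4,0,0,0,-1, 0.2,0,0,0,-1, 0,0,0,0,-1, 0,0,0,0,-1]';python3 go.py .6438 -.0495 .0352 86.8; python3 look.py pics/w22.png .062
```

```text
time_s: 47.35
eef_pos: [0.645, -0.0491, 0.0429]
orientation: [1.602, 1.569, -0.023]
wrist_force: [-0.2, 0.4, -2.8]
width: 0.0376
at [ 0.645  -0.0491  0.0429] jaw -93.1 roll deg 0.09 units 0.01
shift after roll, units of 50mm: [ 0.15 -0.02  0.01]  q6 1.34
tcp [ 0.6451 -0.0492  0.0431]
0.79 [0.1, 143.2, 121.0, 197.1] c [0.6622 0.0799] L [ 57. 102.] ang -13.0
0.67 [277.5, 148.0, 91.4, 171.9] c [ 0.6563 -0.049 ] L [41. 91.] ang -3.1
0.58 [126.2, 142.3, 107.2, 100.9] c [0.6843 0.0159] L [45. 49.] ang 89.4
0.57 [414.8, 146.3, 113.3, 100.6] c [ 0.6765 -0.1175] L [47. 50.] ang 83.3
```

View pics/w22.png

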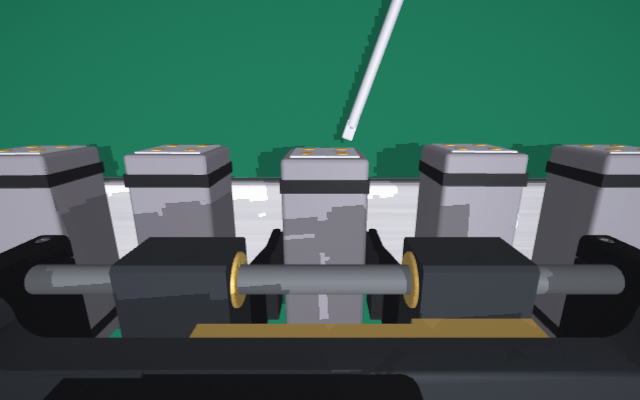

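```bash
python3 -m creep '[0.14,0,0,0,-1, 0,0,0,0,-1, 0,0,0,0,-0.1, 0,0,0,0,0.2, 0,0,0,0,0.2, 0,0,0,0,0.2, -0.4,0,0,0,0.2, -0.8,0,0,0,0.2, -0.8,0,0,0,0.2, -0.8,0,0,0,0.2, 0,0,0,0,0.2, 0,0,0,0,0.2]'
python3 look.py pics/w23.png .062; python3 - <<'E'
from h import *
cv2.imwrite("pics/top2.png",manip.grab_frame("top")); cv2.imwrite("pics/scene2.png",cv2.resize(manip.grab_frame("scene")[150:300,170:470],None,fx=2.5,fy=2.5))
E
python3 go.py .652 .223 .15 3
```

```text
time_s: 48.95
eef_pos: [0.6438, -0.0493, 0.1746]
orientation: [-2.029, 1.57, 2.629]
wrist_force: [-0.2, 0.1, -0.3]
width: 0.0518
tcp [ 0.6435 -0.0494  0.1739]
0.91 [445.9, 125.7, 72.9, 111.0] c [ 0.6443 -0.1869] L [54. 99.] ang -3.5
0.8 [218.3, 127.9, 54.3, 121.7] c [0.6493 0.02  ] L [ 44. 111.] ang -3.3
0.74 [133.6, 127.9, 70.4, 112.1] c [0.6592 0.0884] L [54. 99.] ang -3.6
0.65 [303.2, 127.4, 44.6, 124.2] c [ 0.644  -0.0492] L [ 37. 112.] ang -3.2
0.63 [376.1, 126.3, 56.9, 127.1] c [ 0.6424 -0.1183] L [ 45. 112.] ang -3.2
0.6 [536.0, 0.0, 104.0, 79.1] c [ 0.7586 -0.2671] L [44. 89.] ang 75.6
at [ 0.6438 -0.0495  0.1736] jaw -93.1 roll deg 83.85 units 8.39
shift after roll, units of 50mm: [ 0.47 -5.43 -0.45]  q6 1.34
```

View pics/w23.png

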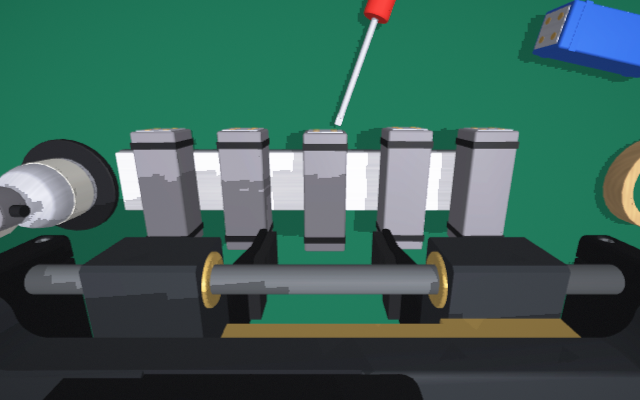

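View pics/scene2.png

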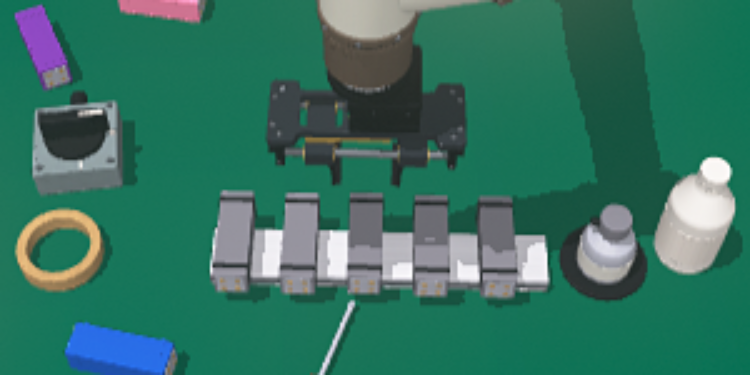

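All five couplers lie squarely across the rail. Next I'll press the cap with shut fingers, jaws turned crosswise to stay clear of the bottle.

```bash
python3 -m creep '[0,0,0,0.93,-1, 0,0,0,0.93,-1, 0,0,0,0.93,-1, 0,0,0,0.93,-1, 0,0,0,0.93,-1, 0,0,0,0.93,-1, 0,0,0,0.93,-1, 0,0,0,0.93,-1, 0,0,0,0.95,-1, 0,0,0,0,-1, 0,0,0,0,-1]'
python3 -m creep '[0.05,-0.68,-0.06,0,-1, 0.05,-0.68,-0.06,0,-1, 0.05,-0.68,-0.06,0,-1, 0.05,-0.68,-0.06,0,-1, 0.05,-0.68,-0.06,0,-1, 0.05,-0.68,-0.05,0,-1, 0.05,-0.68,-0.05,0,-1, 0.05,-0.67,-0.05,0,-1, 0,0,0,0,-1, 0,0,0,0,-1, 0,0,0,0,-1]'
python3 go.py .652 .223 .1 3
python3 - <<'E'
from h import *
im=manip.grab_frame("wrist");cv2.imwrite("pics/w24.png",im);print(proj("wrist",[.652,.223,.098]))
cv2.imwrite("pics/scene3.png",cv2.resize(manip.grab_frame("scene")[150:300,270:570],None,fx=2.5,fy=2.5))
E
```

```text
time_s: 50.52
eef_pos: [0.6443, -0.0494, 0.1746]
orientation: [0.108, 1.57, -2.98]
wrist_force: [0.7, -0.4, 0.2]
width: 0.0002
time_s: 51.9
eef_pos: [0.6529, 0.2218, 0.1552]
orientation: [1.237, 1.571, -1.854]
wrist_force: [0.0, 0.4, 0.6]
width: 0.0003
at [0.6529 0.2218 0.1552] jaw -177.1 roll deg -0.08 units -0.01
shift after roll, units of 50mm: [ 1.1  -0.02  0.02]  q6 -0.51
[325.41044264 214.44047569]
```

View pics/w24.png

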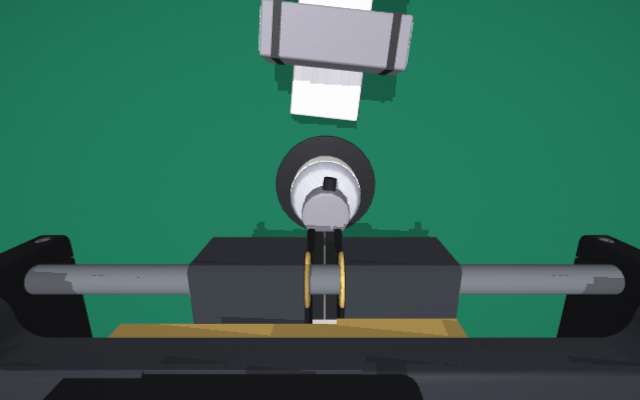

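View pics/scene3.png

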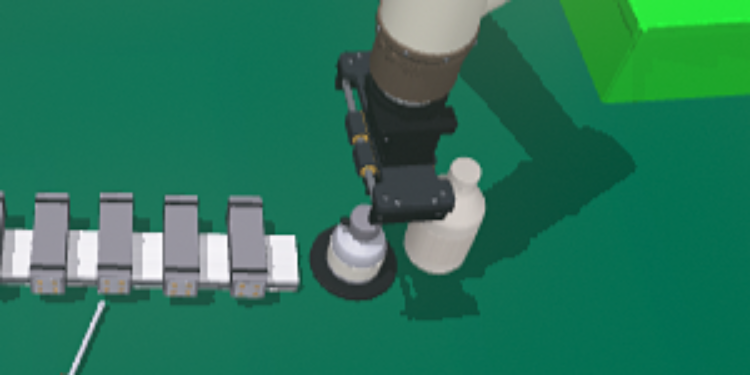

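```bash
python3 -m creep '[0.5,-0.02,0.02,0,-1, 0.45,0,0,0,-1, 0,0,0,0,-1, 0,0,0,0,-1]'; python3 go.py .652 .223 .0905 3
```

```text
time_s: 52.5
eef_pos: [0.6526, 0.2236, 0.1087]
orientation: [-2.977, 1.569, 0.216]
wrist_force: [0.4, 0.9, -0.4]
width: 0.0002
at [0.6526 0.2236 0.1087] jaw -177.0 roll deg -0.05 units -0.0
shift after roll, units of 50mm: [0.36 0.01 0.01]  q6 -0.51
```

```bash
python3 -c "
from h import *
k=manip.get_calibration('wrist')['view'];print(-k[:3,:3].T@k[:3,3],pose()[0])"
```

```text
[0.65612564 0.15019715 0.27045318] [0.6526194  0.22364313 0.1087198 ]
```

```bash
python3 -m creep '[0.2,0,0,0,-1, 0.1,0,0,0,-1, 0.06,0,0,0,-1, 0.04,0,0,0,-1, 0,0,0,0,-1, 0,0,0,0,-1]'; python3 go.py .652 .223 .0895 3
python3 - <<'E'
from h import *
print(manip.state()["wrist_force"])
cv2.imwrite("pics/scene4.png",cv2.resize(manip.grab_frame("scene")[150:300,270:570],None,fx=2.5,fy=2.5))
E
```

```text
time_s: 53.25
eef_pos: [0.6527, 0.2242, 0.0905]
orientation: [-2.98, 1.567, 0.214]
wrist_force: [-2.0, 0.3, 9.5]
width: 0.0003
at [0.6527 0.2242 0.0905] jaw -177.0 roll deg 0.01 units 0.0
shift after roll, units of 50mm: [0.02 0.02 0.02]  q6 -0.51
[-2.04695673  0.34075139  9.54196896]
```

View pics/scene4.png

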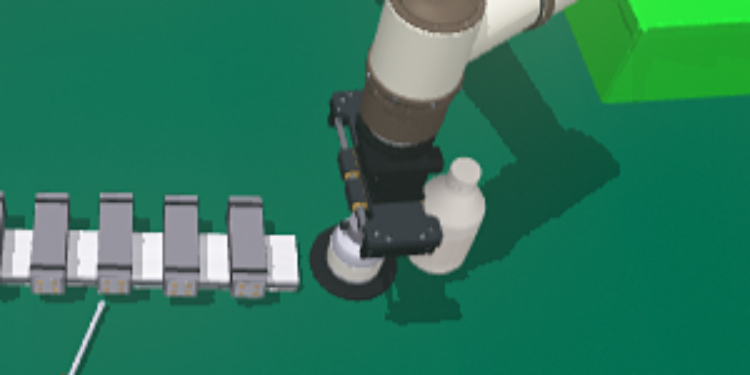

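```bash
python3 -m creep '[0.04,0,0,0,-1, 0,0,0,0,-1, 0,0,0,0,-1]'; python3 -m creep '[-0.3,0,0,0,-1, -0.5,0,0,0,-1, -0.7,0,0,0,-1, 0,0,0,0,-1, 0,0,0,0,-1]'; python3 go.py .487 -.390 .17 -174
```

```text
time_s: 53.68
eef_pos: [0.6528, 0.2242, 0.0903]
orientation: [-3.051, 1.567, 0.144]
wrist_force: [-5.7, -1.4, 15.5]
width: 0.0006
time_s: 54.3
eef_pos: [0.651, 0.2236, 0.1595]
orientation: [0.085, 1.569, -3.005]
wrist_force: [-0.0, -0.2, -1.0]
width: 0.0005
at [0.651  0.2236 0.1595] jaw -177.1 roll deg -3.07 units -0.31
shift after roll, units of 50mm: [-0.2  11.86  4.54]  q6 -0.51
```

```bash
python3 -m creep '[0,0,0,-0.33,-1, -0.05,0.7,0.27,0,-1, -0.05,0.7,0.27,0,-1, -0.05,0.7,0.27,0,-1, -0.05,0.7,0.27,0,-1, 0,0.7,0.27,0,-1, 0,0.7,0.27,0,-1, 0,0.7,0.27,0,-1, 0,0.7,0.27,0,0.6, 0,0.7,0.27,0,1, 0,0,0,0,1]';python3 go.py .487 -.390 .17 186.7
python3 - <<'E'
from h import *
cv2.imwrite("pics/scene5.png",cv2.resize(manip.grab_frame("scene")[150:300,170:470],None,fx=2.5,fy=2.5))
E
```

```text
time_s: 55.68
eef_pos: [0.5636, -0.1044, 0.1689]
orientation: [-0.118, 1.567, 3.13]
wrist_force: [1.1, 0.2, -0.1]
width: 0.0231
at [ 0.5636 -0.1044  0.1689] jaw -174.0 roll deg -0.65 units -0.07
shift after roll, units of 50mm: [-0.02  5.49  2.19]  q6 0.01
```

View pics/scene5.png

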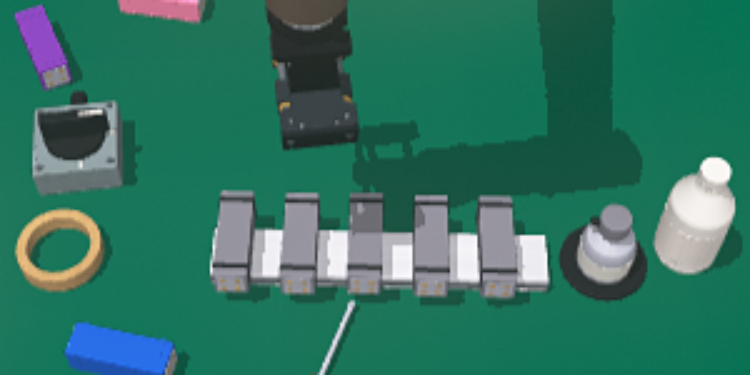

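The five couplers are undisturbed, the cap has sprung back up, and the isolator's stripe is still at off. Next is the handle.

```bash
python3 -m creep '[0,0,0,-0.07,1, 0,0.68,0.27,0,1, 0,0.68,0.27,0,1, 0,0.69,0.27,0,1, 0,0.69,0.27,0,1, 0,0.69,0.28,0,1, 0,0.69,0.28,0,1, 0,0.69,0.27,0,1, 0,0.68,0.27,0,1, 0,0,0,0,1, 0,0,0,0,1]';python3 go.py .487 -.390 .06 186.7
python3 - <<'E'
from h import *
cv2.imwrite("pics/w25.png",manip.grab_frame("wrist"))
E
```

```text
time_s: 57.1
eef_pos: [0.4908, -0.3873, 0.1701]
orientation: [-0.897, 1.57, 2.367]
wrist_force: [-0.2, 0.6, -0.4]
width: 0.0872
at [ 0.4908 -0.3873  0.1701] jaw -173.0 roll deg 0.32 units 0.03
shift after roll, units of 50mm: [2.2  0.05 0.08]  q6 0.53
```

View pics/w25.png

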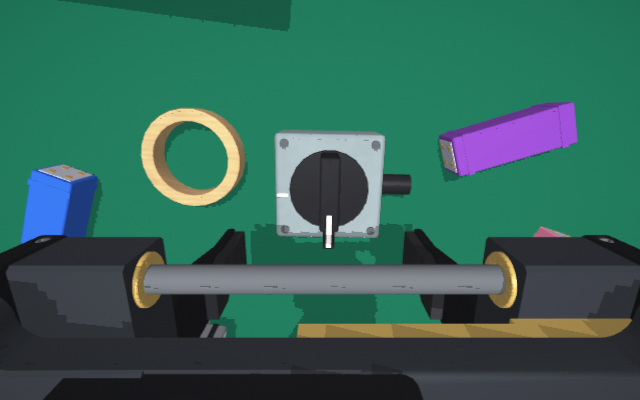

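```bash
python3 -m creep '[0,0.05,0.08,0.03,0.5, 0.7,0,0,0,0.3, 0.7,0,0,0,0.3, 0.5,0,0,0,0.3, 0.3,0,0,0,0.3, 0,0,0,0,-1, 0,0,0,0,-1, 0,0,0,0,-1, 0,0,0,0,-1, 0,0,0,0,-1, 0,0,0,0,-1, 0,0,0,0,-1]';python3 go.py .487 -.390 .06 186.7
```

```text
time_s: 58.65
eef_pos: [0.4873, -0.3913, 0.061]
orientation: [2.68, 1.569, -0.346]
wrist_force: [2.0, 2.2, 3.0]
width: 0.0156
at [ 0.4873 -0.3913  0.061 ] jaw -173.4 roll deg -0.07 units -0.01
shift after roll, units of 50mm: [ 0.02 -0.03  0.  ]  q6 0.53
```

```bash
python3 -m creep '[0,0,0,0.8,-1, 0,0,0,0.8,-1, 0,0,0,0.8,-1, 0,0,0,0.8,-1, 0,0,0,0.8,-1, 0,0,0,0.8,-1, 0,0,0,0.8,-1, 0,0,0,0.8,-1, 0,0,0,0.8,-1, 0,0,0,0.8,-1, 0,0,0,0.15,-1, 0,0,0,0,-1]'
python3 go.py .487 -.390 .06 106; python3 -m creep '[0,0,0,0,-1, 0,0,0,0,0.6, 0,0,0,0,0.6, 0,0,0,0,0.6, 0,0,0,0,0.6, -0.5,0,0,0,0.6, -1,0,0,0,0.6, -1,0,0,0,0.6, -0.5,0,0,0,0.6, 0,0,0,0,0.6]'
python3 - <<'E'
from h import *
cv2.imwrite("pics/w26.png",manip.grab_frame("wrist"))
cv2.imwrite("pics/scene6.png",cv2.resize(manip.grab_frame("scene")[150:300,170:470],None,fx=2.5,fy=2.5))
E
```

```text
time_s: 60.15
eef_pos: [0.4857, -0.3903, 0.061]
orientation: [0.861, 1.568, 2.698]
wrist_force: [-2.8, 4.7, 5.1]
width: 0.0155
at [ 0.4857 -0.3903  0.061 ] jaw 105.3 roll deg -0.72 units -0.07
shift after roll, units of 50mm: [ 0.02 -0.03 -0.  ]  q6 -0.89
time_s: 61.4
eef_pos: [0.4878, -0.3918, 0.2132]
orientation: [-2.322, 1.565, -0.487]
wrist_force: [-0.2, -0.1, 0.0]
width: 0.0696
```

View pics/w26.png

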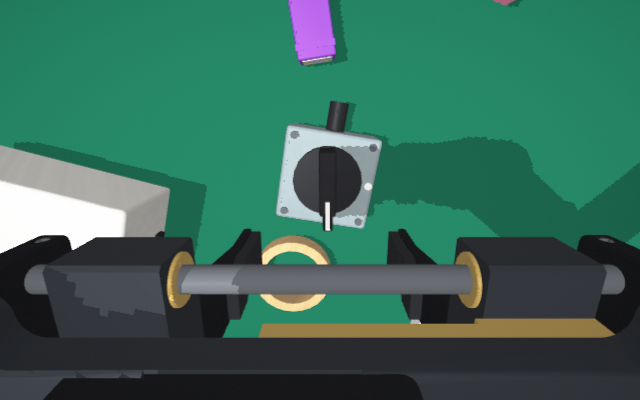

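View pics/scene6.png

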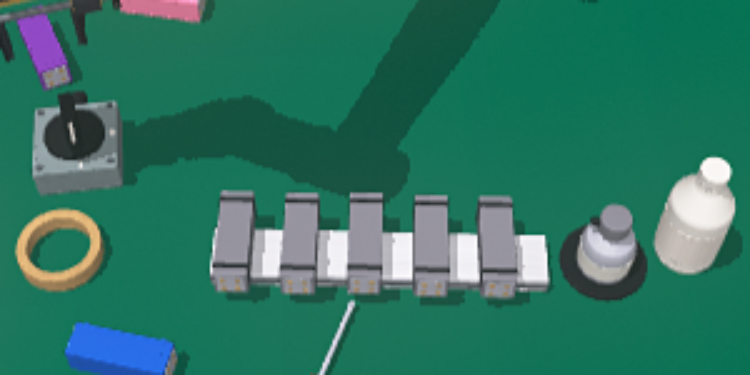

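```bash
python3 -m creep '[-0.3,0.5,0,0,0.6, 0,0.5,0,0,0.6, 0,0.5,0,0,0.6, 0,0.4,0,0,0.6, 0,0,0,0,0.6, 0,0,0,0,0.6, 0,0,0,0,0.6]'
python3 - <<'E'
from h import *
im=manip.grab_frame("top")
a=cv2.resize(im[180:245,395:470],None,fx=5,fy=5,interpolation=cv2.INTER_CUBIC)
b=cv2.resize(im[115:190,170:400],None,fx=3,fy=3,interpolation=cv2.INTER_CUBIC)
c=np.zeros((a.shape[0]+b.shape[0],max(a.shape[1],b.shape[1]),3),np.uint8);c[:a.shape[0],:a.shape[1]]=a;c[a.shape[0]:,:b.shape[1]]=b
cv2.imwrite("pics/top7.png",c)
C=np.array([.6447,-.0335]);ax=R.from_euler('z',-3.2,degrees=True).as_matrix()[:2,:2]
for cam in("top","scene"):
  for m in manip.mark_of(cam,"coupler0"):
    p=ray(cam,m["centre"],.043)[:2]; q=ax.T@(p-C)
    if abs(q[0])<.05: print(cam,round(m["p"],2),(q*1000).round(1))
  manip.grab_frame("scene")
for l in("tape","cleaner"):
  for cam in("top","scene"): print(l,[ray(cam,m["centre"],0)[:2].round(3) for m in manip.mark_of(cam,l)][:1])
E
```

```text
time_s: 62.38
eef_pos: [0.3955, -0.416, 0.2254]
orientation: [-1.219, 1.571, 0.617]
wrist_force: [0.4, -0.4, -0.6]
width: 0.0697
top 0.97 [ -7.5 -26.4]
top 0.96 [ -6.7 132.7]
top 0.91 [ 6.2 58.1]
top 0.76 [ -1.3 -80.7]
top 0.57 [   8.5 -158.6]
scene 0.91 [  1.2 -80.8]
scene 0.85 [-13.8 121.8]
scene 0.68 [ 6.1 62.4]
scene 0.67 [  -5.  -166.5]
scene 0.65 [  4.5 -12.7]
tape [array([ 0.629, -0.401])]
tape [array([ 0.634, -0.389])]
cleaner [array([0.639, 0.322])]
cleaner [array([0.637, 0.316])]
```

View pics/top7.png

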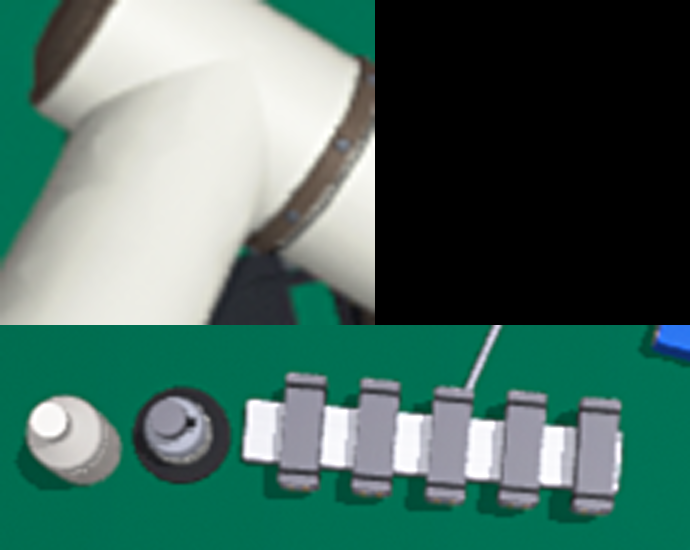

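```bash
python3 - <<'E'
from h import *
f=lambda x,y,z:ray("top",(170+(x+.5)/3-.5,115+(y-325+.5)/3-.5),z)[:2].round(4)
C=np.array([.6447,-.0335]);ax=R.from_euler('z',-3.2,degrees=True).as_matrix()[:2,:2]
for n,x,y,z in(("railfar",485,419,.024),("railnear",483,481,.024),("railfar",264,401,.024),("railnear",262,462,.024),("A far",455,389,.062),("A near",445,492,.062),("B far",306,374,.062),("B near",298,480,.062),("E far",601,399,.062),("E near",593,501,.062)):
    p=f(x,y,z);print(n,p,(ax.T@(p-C)*1000).round(1))
cv2.imwrite("pics/iso8.png",cv2.resize(manip.grab_frame("scene")[175:235,170:240],None,fx=8,fy=8,interpolation=cv2.INTER_CUBIC))
E
```

```text
railfar [ 0.6742 -0.0865] [ 32.4 -51.3]
railnear [ 0.6107 -0.0861] [-31.  -54.4]
railfar [0.6858 0.1378] [ 31.5 173.3]
railnear [0.6234 0.1375] [-30.8 169.5]
A far [ 0.696  -0.0544] [ 52.4 -18. ]
A near [ 0.5929 -0.0473] [-50.9 -16.7]
B far [0.7064 0.0933] [ 54.5 130. ]
B near [0.6005 0.0975] [-51.4 128.3]
E far [ 0.6904 -0.1994] [  54.9 -163.1]
E near [ 0.5883 -0.1934] [ -47.4 -162.8]
```

View pics/iso8.png

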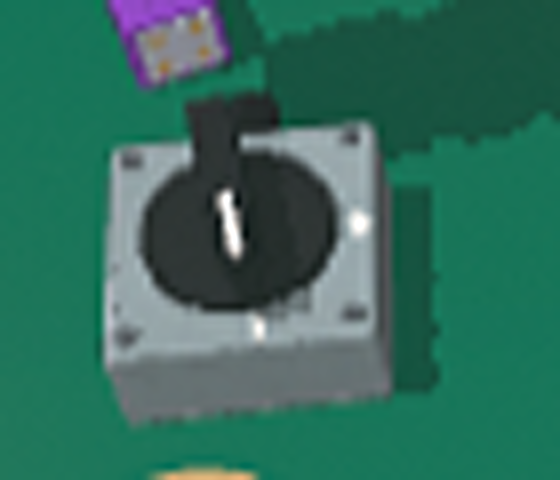

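```bash
python3 -c "
from cell import manip
s=manip.state();print(s['time_s'],s['wrist_force'],s['eef_pos'])
print(manip.close_job())"
```

```text
62.875 [ 1.34476796 -0.23522626  0.14554046] [ 0.39509586 -0.41600224  0.22551201]
the job is handed in; nothing more can be done
None
```

I did all the steps in order and handed the job in at about 63 s of the 210 s allowed; no verdict was reported.

1. **Isolator off:** I turned the handle to off first, and the wrist picture showed the pointer on the box's +y side.
2. **Couplers:** All five are on the rail at about 73 mm spacing and released. One was knocked about 3 cm along the rail while I was carrying another; I picked it up and put it back.
3. **Cap:** I pressed it down until it would go no further, with the force reaching about 15 N, then let it spring up.
4. **Isolator on:** I turned the handle back to its stop.

**Last checks:**
- **Couplers:** Three measured from the top picture have their centres within about 4 mm of the rail's centre line, the farthest about 163 mm from its middle. In the last wrist view, all five read within about 1° of square to the rail.
- **Isolator:** The pointer is at on, turned slightly further than at the start. I saw this only in the scene picture, because the arm hid the isolator from the top camera.
- **Clearance:** The cap is up, and the gripper is clear of everything with near-zero wrist force.

**Disagreements:**
- **Coupler positions:** The network's marks for the couplers were noisy. They differed from my edge measurements by up to about 14 mm, and from each other between cameras, so I relied on the edges.
- **Tape and cleaner:** Their marks shifted by about 0.5–2 cm from the start. I took this for the same noise, since neither was touched and neither looked moved in the pictures.

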